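Load the specimen trolley and send it to the curing side

ROBOT

A 7-joint arm with a two-finger parallel gripper is mounted at the origin on the work surface. World frame = base frame: x ahead of the robot, y to its left, z up, the work surface at z = 0. Lengths are in m, angles in rad, forces in N, time in s.
With the tool pointing down it reaches from about 0.425 to 0.925 m from the base axis. Payload 6.8 kg.
Tool frame: the origin (TCP) lies at the very end of the fingers, on their centre line; the grasp point (between the pads) lies 19 mm behind it; z points along the fingers, y is the line along which they close (so a half turn about z gives the same grasp; the last joint's range is limited). The gripper opens to 85 mm and grips with 20 to 120 N. Pads are 22 mm wide; open, the fingers measure 114 mm over their backs; the gripper's body (76 mm by 85 mm) begins 54 mm behind the grasp point. The pads swing forward as they close: fully open they stand 13 mm farther back than shut.
Start: joints at [-1.401, 0.477, 0.022, 1.555, -0.011, 1.109, -0.083], TCP at [0.185, 0.649, 0.2] pointing down, gripper open.
Joint ranges: [-2.96, 2.96], [-0.34, 2.1], [-1.41, 1.46], [0.24, 2.44], [-1.37, 4.51], [0.17, 1.92], [-2.96, 2.96]. Speed limits (rad/s): [2.39, 2.39, 3.14, 3.14, 3.14, 3.14, 3.14].

INTERFACE

Orientations are given as a unit quaternion [w, x, y, z].
In Python, from station import bot gives the robot as it stands.
- The arm moves only by the tool jog_arm, never from a script. Its argument "motion" is a list of rows, each a list of 7 numbers: the turn, a rotation vector about the tool's x, y, z in rad, then the shift along the tool's x, y, z in mm, then the finger opening in mm, from 0 to 85.4. A call has 1 to 10 rows; each row is the pose to reach, as a shift and turn from the pose commanded when the call began, along the tool's axes at that moment; what a row does not reach only later rows make up. A row lasts 1/8 s, in which the tool goes at most 62.5 mm and 10.7 degrees, less where a joint would pass 70% of its speed; a pose out of reach is approached as far as the arm can. A call with a gripper value outside its range is refused whole. The fingers move at their own pace and stop on an object; "grip_force" is the grip in N (left out, the last holds). Time passes only in rows, so rows that repeat a pose let the fingers close. It gives the time, the measured TCP pose, the force, the opening and the grip force at its end, in the units of the state.
- bot.get_obs(): the state, without advancing time (a new reading comes with each control period).
- bot.read_camera(name): name is "side" or "top" or "wrist"; returns a dict with "pixels" (480x640x3 uint8, red, green, blue), "camera_matrix" (3x3 intrinsics, pixels), "T" (4x4, takes a point from camera to world coordinates); the wrist camera has in their place "tool_from_camera" (4x4, takes a point from camera to tool coordinates, whose origin is the TCP and whose axes are the flange's). Camera axes: x right, y down, z forward; pixel columns grow to the right and rows downward; lengths in m; the calibration is good to about 2 mm. A picture is of the moment at which its call begins: read the wrist's pose just before it. There is no depth.
- bot.hand_in(): hands the job in; it is judged then, once.
Trained networks look in a picture, given as the dict that the camera call returned (one of the last four; its "shot" number tells which), for a name from the list of things; names that differ only in an ending like _2 or _b are one class to them, and where a whole thing is asked for, a point or a joint stands for the part that bears it (a point fixed in the world has none). Each returns a list of dicts, best first, with "score" (0 to 1); they miss things now and then, are a little off and sometimes report something else, mostly with a low value. They report only what shows in the picture. A call takes as long as a camera call.
- bot.spot_in(thing, picture): "xy" ([column, row] in pixels, amid what is visible of it).
- bot.tip_of(thing, picture): "xy" ([column, row] in pixels: a listed point, or the origin of a listed thing).
The state is a dict: "t": time; "q": joint angles; "joint_vel": joint speeds; "joint_torque": joint torques, N m; "eef_pos": TCP position; "tool_rot": TCP orientation; "contact_force": force on the tool from outside, world axes, zero at the start; "torque": the same for the moment, N m; "gripper_width": opening from 0.0 (shut) to 1.0 (fully open); "grasp_force": force on a finger pad.
Only numpy, scipy, OpenCV 4.12 (cv2) and the standard library are available. Lean on these libraries where they do the work, as an engineer would, in place of code of your own. Each camera call takes 0.05 s, during which the arm holds its last target. There are 200 camera calls.

TASK

Pull the empty trolley up to its loading stop by the drying stand and lock it there with its red brake lever pressed fully down, and clear the orange chock off the track onto the middle of its grey pad; once the trolley is locked, move every hanger, lifting it over the end stops, from the stand's rail onto the trolley's rail so that each hangs astride it. Then flick the brake fully up, roll the loaded trolley to its far stop and press the brake fully down again, leaving the chock on its pad. Handle the hangers gently (grip of 40 N at most) and leave the flask, cutters and syringe alone.

Things in the scene. Friction and masses are not known exactly. Their poses are not given: they have to be found in the camera images.
- hanger0: hanger, white with clear amber coupons; may be absent. Upturned U astride a rail: bridge 40 (x, across rail) x 30 (y) x 8 mm; legs 48 mm down, 28 mm apart inside; coupons outside them (52 mm over all in x, 36 in y). On top a stem 12 (x) x 24 x 36 mm, then a head 30 (x) x 24 x 8 mm, its top 52 mm over the origin: grip the stem across x, below the head. Origin: mid underside of bridge, which rests on the rail. 90 g, fragile.
- hanger1: hanger, white with green coupons; may be absent. Upturned U astride a rail: bridge 40 (x, across rail) x 30 (y) x 8 mm; legs 48 mm down, 28 mm apart inside; coupons outside them (52 mm over all in x, 36 in y). On top a stem 12 (x) x 24 x 36 mm, then a head 30 (x) x 24 x 8 mm, its top 52 mm over the origin: grip the stem across x, below the head. Origin: mid underside of bridge, which rests on the rail. 90 g, fragile.
- hanger2: hanger, white with orange coupons; may be absent. Upturned U astride a rail: bridge 40 (x, across rail) x 30 (y) x 8 mm; legs 48 mm down, 28 mm apart inside; coupons outside them (52 mm over all in x, 36 in y). On top a stem 12 (x) x 24 x 36 mm, then a head 30 (x) x 24 x 8 mm, its top 52 mm over the origin: grip the stem across x, below the head. Origin: mid underside of bridge, which rests on the rail. 90 g, fragile.
- hanger3: hanger, white with blue coupons; may be absent. Upturned U astride a rail: bridge 40 (x, across rail) x 30 (y) x 8 mm; legs 48 mm down, 28 mm apart inside; coupons outside them (52 mm over all in x, 36 in y). On top a stem 12 (x) x 24 x 36 mm, then a head 30 (x) x 24 x 8 mm, its top 52 mm over the origin: grip the stem across x, below the head. Origin: mid underside of bridge, which rests on the rail. 90 g, fragile.
- stand_rail (a point): drying stand's rail, aluminium, fixed to the bench on a white foot: middle of its top face, 130 mm above the bench. The rail runs along this point's y: 250 mm long, 14 wide (x), 10 thick; at each end an upright end stop (red cap) stands 18.5 mm above the rail top. The hangers start on it, 45 mm or more apart.
- trolley_rail (a point): the trolley's rail: middle of its top face, 130 mm above the bench; same make, size and red-capped end stops as the stand's rail, running along this point's y, which is also the trolley's line of travel. The trolley's white deck, 120 x 270 mm, lies beneath, top 42 mm above the bench.
- trolley (a joint): travel of the trolley along its fixed track, m: 0 at the loading stop (the end near the drying stand), 0.13 at the far stop; it grows as the trolley moves along -y of trolley_rail. Rolls with about 1 N; stays where it is left.
- brake (a joint): the trolley's red kick-down brake lever, rad: 0 fully up (released), 0.70 fully down (locked); it stays where it is left (about 2 N at the pedal moves it). At each end of travel its pawl drops past the end of the yellow latch bar and locks the trolley (8 mm of play); in between, the pawl lands on the bar (at about 0.25) and the lever cannot go down.
- brake_pedal (a point): middle of the top face of the brake lever's pedal, 100 mm from the hinge. The lever is 14 mm wide (y), 12 thick, points to -x of trolley_rail (robot's side), slopes up 0.45 rad when released, down 0.25 rad when locked; the pedal spans 82 to 118 mm from the hinge; press it from above or pinch it across y.
- brake_hinge (a point): axis of the brake lever, along y of trolley_rail, 65 mm above the bench.
- push_handle (a point): upright black post on the trolley's robot-side edge for pushing or pulling it, 16 x 16 mm; this point is in its middle, 10 mm below its top (top 148 mm above the bench; the post is free for 100 mm below that). It moves with the trolley.
- chock: loose orange chock lying across the track in the trolley's way, 12 mm above the bench: a bar 120 (x) x 44 (y) x 14 mm with an upright grip fin 14 (x) x 30 (y) mm on its middle, top 50 mm above the origin; pinch the fin across x. Origin: middle of the underside; on its pad it lies 3 mm above the bench. 120 g.
- pad: flat grey pad with black edge, fixed on the bench, 70 (x) x 150 (y) x 3 mm: the chock's parking place. Origin: middle of its underside.
- flask: bystander: closed glass conical flask, 82 mm across the foot, 104 mm tall; origin at the middle of its underside. Leave alone.
- cutters: bystander: flush cutters with black handles, 115 x 62 mm, 16 mm tall, lying; origin near the pivot, on the bench. Leave alone.
- syringe: bystander: plastic syringe about 170 mm long, lying along its x, 34 mm over the flange; origin under the barrel. Leave alone.

How it is judged:
By the outcome, as a careful person would: the job done as asked, in the order asked, and still so for the second after the job is handed in, with the robot touching nothing.
Of hanger0, hanger1, hanger2, hanger3 only 2 to 4 are there at a start; the rules pass over those that are not, and their reading is None.
At some moment in a run one of chock may be knocked a few centimetres aside while the robot is not near it.
Once in a run the grip may slacken for a moment while it holds something.
It also fails if it takes over 210 s, if anything falls off the work surface, if the arm or the gripper's body presses on something with over 40 N, if the wrist force passes 120 N, or if a joint passes its speed limit or range.

## Working session

There is one attempt and no reset: what is moved stays moved. The work goes in short steps, Python scripts to look and compute and a tool call to move; the robot and the scene stay as the last step left them, time stands still between calls to the robot, and variables do not carry over. Pictures are saved under pics/ and viewed, at most 14 in all, crops included, and the job is handed in when it is done.

Besides the shell and the picture viewer there is one more tool, called after "Emit:" by a JSON object that holds its "name" and its "arguments". jog_arm: Moves the arm, as the interface text tells. Its arguments: {"type":"object","properties":{"motion":{"type":"array"},"grip_force":{"type":"number"}},"required":["motion"]}

```bash
ls; mkdir -p pics; python3 - <<'E'
from station import bot
import cv2,numpy as np
o=bot.get_obs(); print({k:np.round(v,3) for k,v in o.items()})
ims=[]
for n in ("top","side"):
    p=bot.read_camera(n); cv2.imwrite(f"pics/{n}0.png",p["pixels"][:,:,::-1])
    print(n,p["camera_matrix"].round(1).tolist(),p["T"].round(3).tolist())
    for th in ["hanger0","hanger1","hanger2","hanger3","stand_rail","trolley_rail","brake_pedal","brake_hinge","push_handle","chock","pad","flask","cutters","syringe"]:
        try: print(th,[(np.round(d["xy"]).tolist(),round(d["score"],2)) for d in bot.tip_of(th,p)[:3]])
        except Exception as e: print(th,e)
E
```

```text
pics
{'t': np.float64(0.0), 'q': array([-1.401,  0.478,  0.022,  1.556, -0.011,  1.109, -0.083]), 'joint_vel': array([-0.001,  0.   ,  0.001,  0.002, -0.   ,  0.003,  0.002]), 'joint_torque': array([ 0.0000e+00, -5.9646e+01,  1.6070e+00, -2.8120e+01,  1.2000e-02,
        9.0000e-03,  0.0000e+00]), 'eef_pos': array([0.185, 0.648, 0.199]), 'tool_rot': array([-0.   ,  0.138,  0.99 , -0.001]), 'contact_force': array([ 0.119, -0.524,  0.45 ]), 'torque': array([-0.018, -0.012,  0.016]), 'grasp_force': np.float64(0.0), 'gripper_width': np.float64(0.998)}
top [[475.3, 0.0, 326.7], [0.0, 475.3, 242.0], [0.0, 0.0, 1.0]] [[0.03, -0.984, 0.174, 0.323], [-0.999, -0.028, 0.015, -0.001], [-0.01, -0.174, -0.985, 1.257], [0.0, 0.0, 0.0, 1.0]]
hanger0 [([273.0, 212.0], 0.77), ([220.0, 214.0], 0.72)]
hanger1 [([273.0, 212.0], 0.77), ([220.0, 214.0], 0.72)]
hanger2 [([273.0, 212.0], 0.77), ([220.0, 214.0], 0.72)]
hanger3 [([273.0, 212.0], 0.77), ([220.0, 214.0], 0.72)]
stand_rail [([232.0, 216.0], 0.68)]
trolley_rail [([379.0, 192.0], 0.82), ([210.0, 290.0], 0.67)]
brake_pedal [([407.0, 258.0], 0.56)]
b
[... 474 characters left out ...]
9.0, 170.0], 0.67), ([331.0, 190.0], 0.66), ([323.0, 251.0], 0.64)]
hanger1 [([319.0, 170.0], 0.67), ([331.0, 190.0], 0.66), ([323.0, 251.0], 0.64)]
hanger2 [([319.0, 170.0], 0.67), ([331.0, 190.0], 0.66), ([323.0, 251.0], 0.64)]
hanger3 [([319.0, 170.0], 0.67), ([331.0, 190.0], 0.66), ([323.0, 251.0], 0.64)]
stand_rail [([322.0, 172.0], 0.65)]
trolley_rail [([381.0, 262.0], 0.84)]
brake_pedal [([302.0, 310.0], 0.86)]
brake_hinge [([352.0, 316.0], 0.57)]
push_handle [([325.0, 252.0], 0.63)]
chock [([419.0, 409.0], 0.91)]
pad [([265.0, 243.0], 0.58)]
flask [([261.0, 242.0], 0.47)]
cutters [([246.0, 208.0], 0.73)]
syringe [([278.0, 179.0], 0.93), ([330.0, 192.0], 0.66), ([301.0, 306.0], 0.54)]
```

View pics/top0.png

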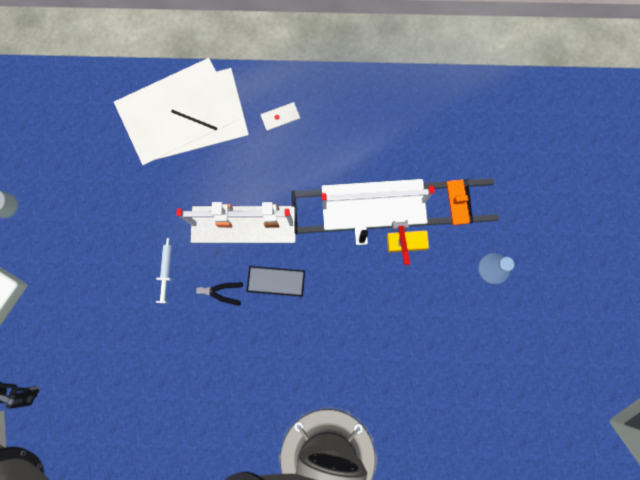

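View pics/side0.png

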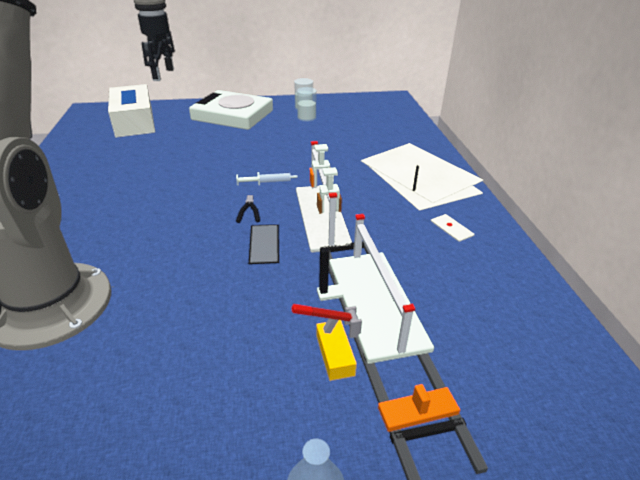

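The pictures show two hangers on the stand (top view about (220,212) and (270,212), amber and orange), the trolley mid-track with its brake up, the chock at (458,203) and the pad at (276,281). Next I'll compute positions.

```bash
cat > h.py <<'E'
from station import bot
import cv2,numpy as np
from scipy.spatial.transform import Rotation as R
def cam(n):
    o=bot.get_obs(); p=bot.read_camera(n)
    if n=="wrist":
        w,x,y,z=o["tool_rot"]; T=np.eye(4); T[:3,:3]=R.from_quat([x,y,z,w]).as_matrix(); T[:3,3]=o["eef_pos"]
        p["W"]=T@p["tool_from_camera"]
    else: p["W"]=p["T"]
    return p
def plane(p,xy,z):
    d=p["W"][:3,:3]@np.linalg.solve(p["camera_matrix"],[xy[0],xy[1],1.]); c=p["W"][:3,3]
    return c+d*(z-c[2])/d[2]
def proj(p,X):
    v=np.linalg.inv(p["W"])@np.append(X,1); u=p["camera_matrix"]@v[:3]; return u[:2]/u[2]
def blobs(p,lo,hi,minA=8):
    h=cv2.cvtColor(p["pixels"],cv2.COLOR_RGB2HSV); m=cv2.inRange(h,lo,hi)
    n,l,s,c=cv2.connectedComponentsWithStats(m)
    return [(s[i,4],c[i].round(1)) for i in range(1,n) if s[i,4]>=minA]
def tool(P):
    "shift in mm in current tool axes to bring the TCP to world P"
    o=bot.get_obs(); w,x,y,z=o["tool_rot"]
    return (R.from_quat([x,y,z,w]).inv().apply(np.array(P)-o["eef_pos"])*1000).round(1)
def rz(yaw):
    "turn about tool z (rad) so that tool y lies along world direction yaw (mod pi)"
    o=bot.get_obs(); w,x,y,z=o["tool_rot"]; v=R.from_quat([x,y,z,w]).apply([0,1,0])
    d=np.arctan2(v[1],v[0])-yaw; return (d+np.pi/2)%np.pi-np.pi/2
def tip(p,th,z,k=2):
    return [(plane(p,d["xy"],z).round(4)[:2].tolist(),round(d["score"],2)) for d in bot.tip_of(th,p)[:k]]
E
python3 - <<'E'
from h import *
zs=dict(hanger0=.13,stand_rail=.13,trolley_rail=.13,brake_pedal=.108,brake_hinge=.065,push_handle=.138,chock=.012,pad=0,flask=0,cutters=0,syringe=0)
for n in ("top","side"):
    p=cam(n)
    for th,z in zs.items(): print(n,th,tip(p,th,z,3))
    for nm,lo,hi in(("red",(0,180,120),(4,255,255)),("orange",(8,200,150),(16,255,255)),("pad",(100,10,90),(130,90,170))):
        for a,c in blobs(p,lo,hi,12): print(n,nm,a,c,plane(p,c,.1485).round(3)[:2],plane(p,c,.02).round(3)[:2],plane(p,c,.003).round(3)[:2])
E
```

```text
top hanger0 [([0.5817, 0.2773], 0.81), ([0.5868, 0.1569], 0.75), ([0.4283, 0.1283], 0.71)]
top stand_rail [([0.5809, 0.2513], 0.9)]
top trolley_rail [([0.6449, -0.104], 0.76)]
top brake_pedal [([0.4974, -0.1886], 0.69)]
top brake_hinge [([0.5894, -0.1634], 0.9)]
top push_handle [([0.5483, -0.0751], 0.73)]
top chock [([0.6585, -0.3361], 0.71)]
top pad [([0.4392, 0.1408], 0.56)]
top flask [([0.4853, -0.4275], 0.96), ([0.5998, -0.1728], 0.57)]
top cutters [([0.4089, 0.3249], 0.75), ([0.5988, -0.1739], 0.34)]
top syringe [([0.4776, 0.4476], 0.82)]
top red 26 [430.7 188.6] [ 0.657 -0.231] [ 0.695 -0.258] [ 0.7   -0.261]
top red 19 [323.8 196.2] [0.631 0.026] [0.666 0.029] [0.671 0.029]
top red 16 [287.  212.2] [0.589 0.113] [0.619 0.126] [0.623 0.128]
top red 163 [403.4 244.3] [ 0.518 -0.166] [ 0.541 -0.185] [ 0.544 -0.187]
top orange 725 [458. 202.] [ 0.625 -0.296] [ 0.66 -0.33] [ 0.665 -0.335]
top pad 30 [14.5 54. ] [0.985 0.831] [1.062 0.927] [1.072 0.94 ]
top pad 176 [118.5  56.4] [0.985 0.562] [1.062 0.627] [1.072 0.636]
top pad 540 [416.5  62.8] [ 0.986 -0.198] [ 1.063 -0.221] [ 1.0
[... 4492 characters left out ...]
.095 -0.094] [ 0.086 -0.077]
side pad 169 [354.1 328.4] [ 0.56  -0.267] [ 0.59  -0.154] [ 0.594 -0.139]
side pad 41 [405.9 338.3] [ 0.631 -0.295] [ 0.679 -0.188] [ 0.685 -0.174]
side pad 26 [ 61.5 340.5] [ 0.138 -0.24 ] [ 0.062 -0.12 ] [ 0.052 -0.104]
side pad 231 [432.3 370.1] [ 0.651 -0.353] [ 0.704 -0.261] [ 0.71  -0.249]
side pad 254 [376.7 381.8] [ 0.572 -0.363] [ 0.605 -0.273] [ 0.609 -0.261]
side pad 16 [456.2 416.6] [ 0.658 -0.424] [ 0.712 -0.35 ] [ 0.719 -0.34 ]
side pad 281 [470.8 445.9] [ 0.661 -0.463] [ 0.716 -0.398] [ 0.723 -0.389]
side pad 294 [407.1 459.3] [ 0.582 -0.469] [ 0.618 -0.406] [ 0.622 -0.398]
side pad 661 [315.5 470.7] [ 0.477 -0.47 ] [ 0.486 -0.407] [ 0.487 -0.398]
```

```bash
cat > go.py <<'E'
import sys
from h import *
a=[float(v) for v in sys.argv[1:]]
print("shift",tool(a[:3]),"turn",round(rz(a[3]),3) if len(a)>3 else "")
E
python3 go.py 0.546 -0.073 0.3 1.668
```

```text
shift [-545.1 -595.5 -100.5] turn -0.375
```

Emit:
{"name": "jog_arm", "arguments": {"motion": [[0,0,0,0,0,-80,85],[0,0,-0.375,-545,-595,-100,85],[0,0,-0.375,-545,-595,-100,85],[0,0,-0.375,-545,-595,-100,85],[0,0,-0.375,-545,-595,-100,85],[0,0,-0.375,-545,-595,-100,85],[0,0,-0.375,-545,-595,-100,85],[0,0,-0.375,-545,-595,-100,85],[0,0,-0.375,-545,-595,-100,85],[0,0,-0.375,-545,-595,-100,85]]}}

```text
t: 3.95
eef_pos: [0.4371, 0.1447, 0.2886]
tool_rot: [0.0, -0.049, 0.999, 0.0]
contact_force: [1.1, -0.6, 1.1]
gripper_width: 1.0
grasp_force: 0.0
```

```bash
python3 go.py 0.546 -0.085 0.27 1.668
```

```text
shift [ -86.  -239.2   18.5] turn 0.0
```

Emit:
{"name": "jog_arm", "arguments": {"motion": [[0,0,0,-86,-239,19,85],[0,0,0,-86,-239,19,85],[0,0,0,-86,-239,19,85],[0,0,0,-86,-239,19,85],[0,0,0,-86,-239,19,85],[0,0,0,-86,-239,19,85]]}}

```text
t: 4.7
eef_pos: [0.5451, -0.0827, 0.2689]
tool_rot: [-0.0, -0.048, 0.999, 0.0]
contact_force: [0.9, -0.1, -0.2]
gripper_width: 0.998
grasp_force: 0.0
```

```bash
python3 - <<'E'
from h import *
p=cam("wrist"); cv2.imwrite("pics/w1.png",p["pixels"][:,:,::-1]); print(p["tool_from_camera"].round(3).tolist())
for th,z in dict(push_handle=.138,brake_pedal=.108,brake_hinge=.065,trolley_rail=.13).items(): print(th,tip(p,th,z),[d["xy"] for d in bot.tip_of(th,p)[:1]])
print(bot.get_obs()["eef_pos"])
E
python3 go.py 0.546 -0.073 0.1 1.668
```

```text
[[-0.001, -0.955, -0.296, 0.076], [1.0, -0.001, 0.001, -0.0], [-0.001, -0.296, 0.955, -0.174], [0.0, 0.0, 0.0, 1.0]]
push_handle [([0.5436, -0.0711], 0.73)] [[336.7, 216.1]]
brake_pedal [([0.4929, -0.1797], 0.86), ([0.6559, -0.1044], 0.17)] [[209.2, 134.5]]
brake_hinge [([0.5854, -0.1697], 0.86)] [[229.9, 230.0]]
trolley_rail [([0.6451, -0.1058], 0.79)] [[284.7, 322.1]]
[ 0.54520975 -0.08236067  0.26924161]
shift [ -1.7   9.2 169.2] turn 0.001
```

View pics/w1.png

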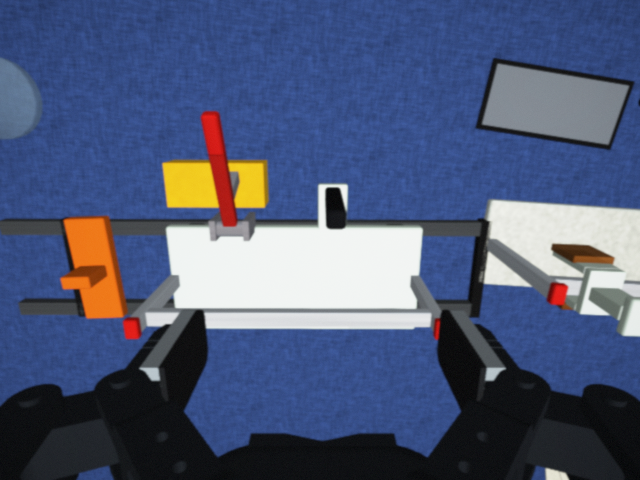

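Emit:
{"name": "jog_arm", "arguments": {"motion": [[0,0,0,1,12,60,85],[0,0,0,1,12,120,85],[0,0,0,1,12,160,85],[0,0,0,1,12,160,85],[0,0,0,1,12,160,5],[0,0,0,1,12,160,5],[0,0,0,1,12,160,5],[0,0,0,1,12,160,5],[0,0,0,1,12,160,5]], "grip_force": 30}}

```text
t: 6.28
eef_pos: [0.5438, -0.0712, 0.1102]
tool_rot: [0.001, -0.048, 0.999, 0.0]
contact_force: [-1.9, 0.0, 6.1]
gripper_width: 0.176
grasp_force: 30.2
```

Emit:
{"name": "jog_arm", "arguments": {"motion": [[0,0,0,0,5,0,5],[0,0,0,0,10,0,5],[0,0,0,0,15,0,5],[0,0,0,0,20,0,5],[0,0,0,0,25,0,5],[0,0,0,0,30,0,5]]}}

```text
t: 7.02
eef_pos: [0.541, -0.0412, 0.1102]
tool_rot: [0.001, -0.048, 0.999, 0.0]
contact_force: [-0.6, -0.3, 7.6]
gripper_width: 0.176
grasp_force: 30.4
```

Emit:
{"name": "jog_arm", "arguments": {"motion": [[0,0,0,0,3,0,5],[0,0,0,0,6,0,5],[0,0,0,0,9,0,5],[0,0,0,0,12,0,5],[0,0,0,0,15,0,5]]}}

```text
t: 7.65
eef_pos: [0.5399, -0.0298, 0.1102]
tool_rot: [0.002, -0.048, 0.999, -0.002]
contact_force: [2.0, -13.3, 1.8]
gripper_width: 0.173
grasp_force: 30.0
```

Emit:
{"name": "jog_arm", "arguments": {"motion": [[0,0,0,0,-4,0,5],[0,0,0,0,-4,0,50],[0,0,0,0,-4,0,50],[0,0,0,0,-4,0,50],[0,0,0,0,-4,-60,40],[0,0,0,0,-4,-90,20],[0,0,0,0,-4,-90,0],[0,0,0,0,-4,-90,0]]}}

```text
t: 8.65
eef_pos: [0.5384, -0.03, 0.1983]
tool_rot: [-0.001, -0.049, 0.999, 0.0]
contact_force: [-0.2, 0.0, -0.1]
gripper_width: -0.002
grasp_force: 0.0
```

```bash
python3 - <<'E'
from h import *
p=cam("wrist")
for th,z in dict(push_handle=.138,brake_pedal=.114,brake_hinge=.065,trolley_rail=.13).items(): print(th,tip(p,th,z),[d["xy"] for d in bot.tip_of(th,p)[:1]])
p=cam("side")
for th,z in dict(push_handle=.138,brake_pedal=.114,brake_hinge=.065,trolley_rail=.13).items(): print(th,tip(p,th,z))
E
python3 go.py 0.485 -0.138 0.17 1.668
```

```text
push_handle [([0.5391, -0.03], 0.65)] [[321.7, 245.2]]
brake_pedal [([0.4886, -0.1362], 0.92)] [[161.8, 142.1]]
brake_hinge [([0.58, -0.129], 0.81)] [[196.0, 253.8]]
trolley_rail [([0.6397, -0.0644], 0.75)] [[259.6, 371.5]]
push_handle [([0.537, -0.0273], 0.68), ([0.4394, -0.026], 0.2)]
brake_pedal [([0.4836, -0.144], 0.78)]
brake_hinge [([0.5847, -0.1262], 0.93)]
trolley_rail [([0.6345, -0.0643], 0.91)]
shift [  64.3 -102.    29.1] turn 0.0
```

Emit:
{"name": "jog_arm", "arguments": {"motion": [[0,0,0,65,-102,29,0],[0,0,0,65,-102,29,0],[0,0,0,65,-102,60,0],[0,0,0,65,-102,85,0],[0,0,0,65,-102,105,0],[0,0,0,65,-102,125,0],[0,0,0,65,-102,140,0],[0,0,0,65,-102,150,0]]}}

```text
t: 10.35
eef_pos: [0.4841, -0.1381, 0.0485]
tool_rot: [-0.0, -0.049, 0.999, 0.0]
contact_force: [0.1, 0.3, 1.4]
gripper_width: 0.0
grasp_force: 0.6
```

Emit:
{"name": "jog_arm", "arguments": {"motion": [[0,0,0,0,0,3,0],[0,0,0,0,0,6,0],[0,0,0,0,0,8,0]]}}

```text
t: 10.72
eef_pos: [0.4845, -0.1382, 0.0413]
tool_rot: [0.0, -0.049, 0.999, -0.0]
contact_force: [-1.2, -0.3, 0.6]
gripper_width: 0.006
grasp_force: 0.5
```

Emit:
{"name": "jog_arm", "arguments": {"motion": [[0,0,0,0,0,2,0],[0,0,0,0,0,4,0],[0,0,0,0,0,5,0]]}}

```text
t: 11.1
eef_pos: [0.4843, -0.1381, 0.036]
tool_rot: [0.0, -0.049, 0.999, -0.0]
contact_force: [-0.6, -0.8, 2.0]
gripper_width: -0.001
grasp_force: 0.6
```

```bash
python3 - <<'E'
from h import *
p=cam("side"); cv2.imwrite("pics/s2.png",cv2.resize(p["pixels"][220:400,230:430,::-1],None,fx=3,fy=3)); 
E
```

```text
(no output)
```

View pics/s2.png

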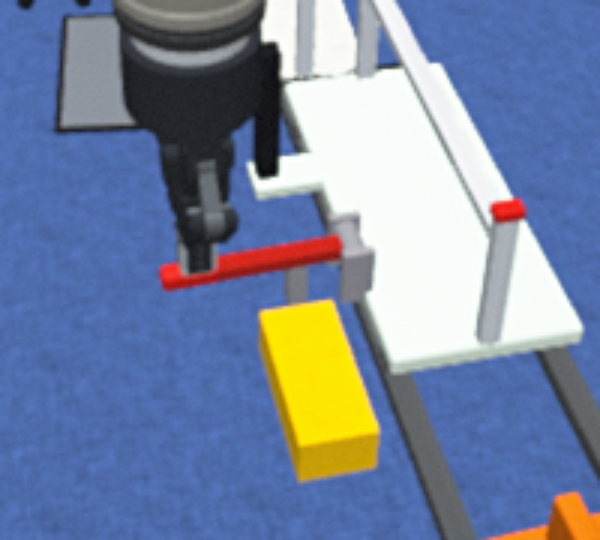

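The crop shows the lever pressed below horizontal, with its pawl beyond the bar's end. I'll lift the tool and check the lever angle.

Emit:
{"name": "jog_arm", "arguments": {"motion": [[0,0,0,0,0,-60,0],[0,0,0,0,0,-120,0],[0,0,0,0,0,-180,0],[0,0,0,0,0,-180,0]]}}

```text
t: 11.65
eef_pos: [0.4877, -0.1388, 0.2207]
tool_rot: [0.005, -0.049, 0.999, -0.0]
contact_force: [-0.7, 0.5, 0.3]
gripper_width: 0.002
grasp_force: 0.0
```

```bash
cat > brake.py <<'E'
from h import *
import sys
# angle of lever: hinge xy & yaw -> project lever tip for angles, compare to red blob
hx,hy=float(sys.argv[1]),float(sys.argv[2]); u=np.array([-np.cos(.097),-np.sin(.097),0])
for n in ("side","wrist"):
    p=cam(n); b=max(blobs(p,(0,150,60),(6,255,255),30),key=lambda t:t[0]); print(n,"blob",b)
    for a in (-.45,0,.1,.2,.25): 
        # blob centre approx: lever from ~10 to 118 mm
        P=np.array([hx,hy,.065])+u*.064*np.cos(a)+np.array([0,0,-.064*np.sin(a)+.003]); print(a,proj(p,P).round(1))
cv2.imwrite(sys.argv[3],p["pixels"][:,:,::-1])
E
python3 brake.py 0.581 -0.129 pics/w3.png
```

```text
side blob (np.int32(395), array([313.5, 307.1]))
-0.45 [317.8 294.5]
0 [314.2 306.2]
0.1 [314.3 308.7]
0.2 [314.8 311.1]
0.25 [315.2 312.2]
wrist blob (np.int32(1561), array([323.6, 237.3]))
-0.45 [321.6 264.7]
0 [321.6 246. ]
0.1 [321.6 244. ]
0.2 [321.6 242.8]
0.25 [321.6 242.5]
```

View pics/w3.png

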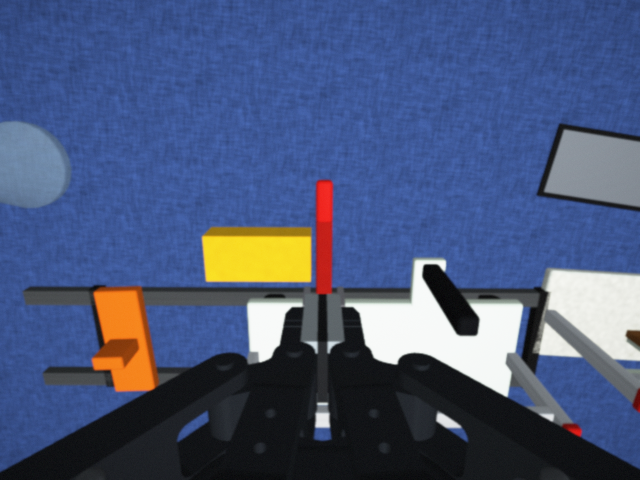

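```bash
python3 - <<'E'
from h import *
def fit(img,p,hx,hy,lab):
    h=cv2.cvtColor(img,cv2.COLOR_RGB2HSV); m=cv2.inRange(h,(0,150,60),(6,255,255))
    n,l,s,c=cv2.connectedComponentsWithStats(m); i=1+s[1:,4].argmax(); ys,xs=np.nonzero(l==i)
    f=np.polyfit(xs,ys,1); print(lab,"slope",f[0].round(3),"left",xs.min(),ys[xs<xs.min()+4].mean(),"right",xs.max(),ys[xs>xs.max()-4].mean())
    u=np.array([-np.cos(.097),-np.sin(.097),0])
    for a in (-.45,0,.1,.2,.25,.3):
        q=[proj(p,np.array([hx,hy,.065])+u*r*np.cos(a)+[0,0,-r*np.sin(a)]) for r in (.118,.02)]
        print(a,np.round(q,1).tolist(),((q[1]-q[0])[1]/(q[1]-q[0])[0]).round(3))
p=cam("side")
fit(cv2.imread("pics/side0.png")[:,:,::-1].copy(),p,.585,-.17,"old")
fit(p["pixels"],p,.581,-.128,"now")
E
```

```text
old slope 0.159 left 292 308.0 right 351 316.57142857142856
-0.45 [[294.9, 306.8], [345.0, 316.4]] 0.192
0 [[288.7, 329.0], [343.7, 320.0]] -0.164
0.1 [[289.3, 333.6], [343.7, 320.8]] -0.235
0.2 [[290.4, 337.9], [343.8, 321.5]] -0.307
0.25 [[291.3, 340.0], [343.9, 321.9]] -0.343
0.3 [[292.2, 342.0], [344.1, 322.3]] -0.38
now slope -0.179 left 284 311.875 right 343 302.125
-0.45 [[290.4, 289.6], [338.8, 299.7]] 0.208
0 [[284.7, 311.6], [337.6, 303.3]] -0.157
0.1 [[285.2, 316.2], [337.6, 304.1]] -0.23
0.2 [[286.4, 320.5], [337.7, 304.8]] -0.304
0.25 [[287.2, 322.5], [337.8, 305.2]] -0.342
0.3 [[288.1, 324.5], [337.9, 305.6]] -0.381
```

```bash
python3 - <<'E'
from h import *
p=cam("side")
for z in (.036,.05,.06,.07): print(z,proj(p,[.4843,-.1381,z]).round(1))
w=cam("wrist"); o=bot.get_obs(); print(o["eef_pos"],proj(w,o["eef_pos"]).round(1), o["tool_rot"])
cv2.imwrite("pics/s4.png",cv2.resize(p["pixels"][200:380,200:420,::-1],None,fx=3.6,fy=3.3))
E
```

```text
0.036 [296.4 321.3]
0.05 [296.3 315.9]
0.06 [296.2 312.1]
0.07 [296.1 308.1]
[ 0.48322061 -0.13775013  0.21460402] [321.7 282.8] [-1.49032184e-03 -4.86511860e-02  9.98814711e-01  1.17565513e-04]
```

View pics/s4.png

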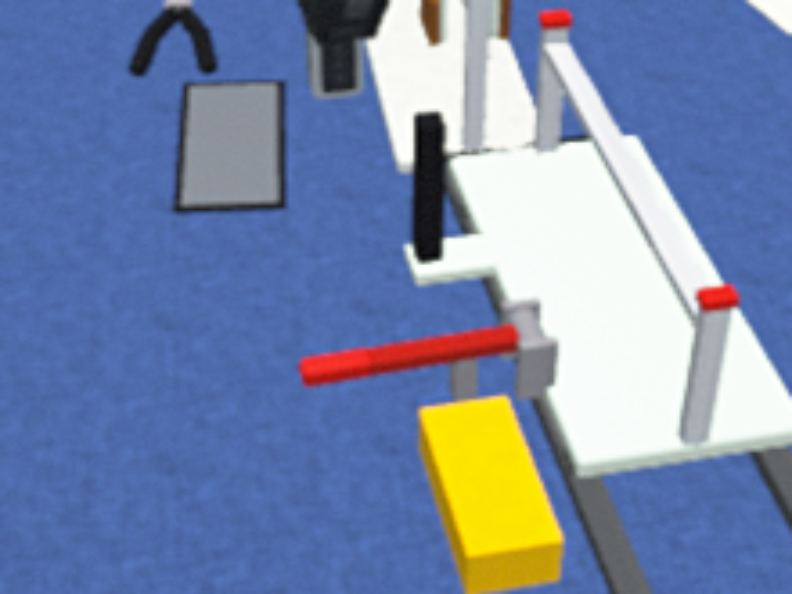

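```bash
python3 - <<'E'
from h import *
p=cam("side"); o=bot.get_obs()
print("seen ~(293.6,227.9)")
for dz in (0,.01,.02,.03,.04): print(dz,proj(p,o["eef_pos"]+[0,0,dz]).round(1))
p=bot.read_camera("side");print(p["T"].round(4).tolist())
print(bot.get_obs()["gripper_width"])
E
```

```text
seen ~(293.6,227.9)
0 [293.8 244. ]
0.01 [293.6 239. ]
0.02 [293.5 233.9]
0.03 [293.3 228.7]
0.04 [293.2 223.5]
[[0.9924, -0.0702, 0.1007, 0.4415], [-0.1226, -0.6029, 0.7883, -0.7218], [0.0053, -0.7947, -0.607, 0.6635], [0.0, 0.0, 0.0, 1.0]]
0.003592971395011012
```

```bash
python3 - <<'E'
from h import *
w=bot.read_camera("wrist"); w["W"]=w["tool_from_camera"]
for z in (0,-.01,-.02,-.03,-.04): print(z,proj(w,[0.011,0,z]).round(1),proj(w,[0,0,z]).round(1))
cv2.imwrite("pics/w5.png",cv2.resize(w["pixels"][240:420,220:430,::-1],None,fx=3.5,fy=3.3))
E
```

```text
0 [321.9 261.3] [321.9 283.1]
-0.01 [321.9 269.2] [321.9 292. ]
-0.02 [321.9 278. ] [321.9 302. ]
-0.03 [321.9 287.9] [321.9 313.1]
-0.04 [321.9 299.1] [321.9 325.6]
```

View pics/w5.png

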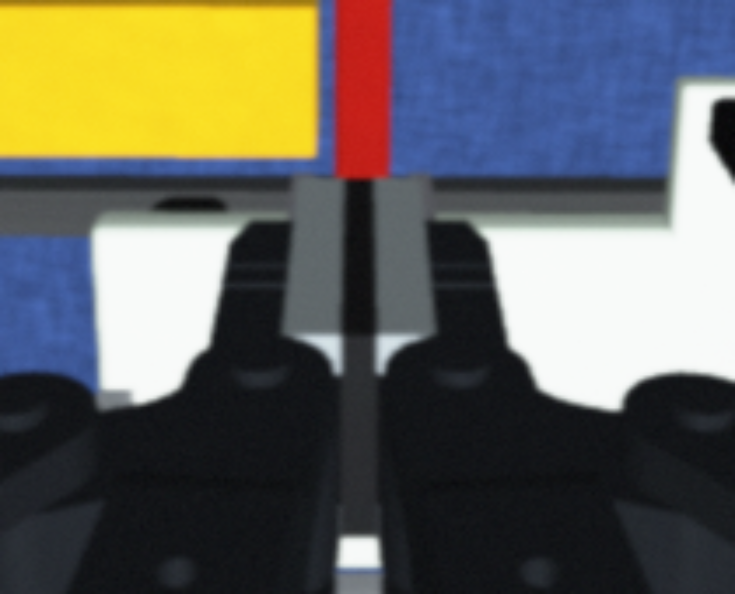

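Everything agrees that the closed fingertips sit about 33 mm behind the reported TCP: the side-view tip, the wrist view, and the lever at only about 0.45. I'll press deeper and watch the force.

Emit:
{"name": "jog_arm", "arguments": {"motion": [[0,0,0,0,0,60,0],[0,0,0,0,0,120,0],[0,0,0,0,0,170,0],[0,0,0,0,0,185,0],[0,0,0,0,0,191,0],[0,0,0,0,0,195,0],[0,0,0,0,0,198,0]]}}

```text
t: 12.92
eef_pos: [0.4857, -0.1384, 0.0193]
tool_rot: [0.002, -0.049, 0.999, -0.0]
contact_force: [0.0, -0.1, 1.6]
gripper_width: -0.001
grasp_force: 0.6
```

Emit:
{"name": "jog_arm", "arguments": {"motion": [[0,0,0,0,0,3,0],[0,0,0,0,0,5,0]]}}

```text
t: 13.18
eef_pos: [0.4864, -0.1389, 0.0154]
tool_rot: [0.002, -0.048, 0.999, -0.0]
contact_force: [-6.9, -0.2, 34.0]
gripper_width: -0.005
grasp_force: 17.2
```

```bash
cat > lev.py <<'E'
from h import *
import sys
hx,hy=float(sys.argv[1]),float(sys.argv[2])
p=cam("side"); h=cv2.cvtColor(p["pixels"],cv2.COLOR_RGB2HSV); m=cv2.inRange(h,(0,150,60),(6,255,255))
n,l,s,c=cv2.connectedComponentsWithStats(m); i=1+s[1:,4].argmax(); ys,xs=np.nonzero(l==i)
f=np.polyfit(xs,ys,1); print("slope",f[0].round(3),"left",xs.min(),ys[xs<xs.min()+4].mean())
u=np.array([-np.cos(.097),-np.sin(.097),0])
for a in (-.45,0,.15,.2,.25,.3):
    q=[proj(p,np.array([hx,hy,.065])+u*r*np.cos(a)+[0,0,-r*np.sin(a)]) for r in (.118,.02)]
    print(a,q[0].round(1),((q[1]-q[0])[1]/(q[1]-q[0])[0]).round(3))
E
python3 lev.py .581 -.128
```

```text
slope -0.361 left 286 321.10526315789474
-0.45 [290.4 289.6] 0.208
0 [284.7 311.6] -0.157
0.15 [285.7 318.3] -0.267
0.2 [286.4 320.5] -0.304
0.25 [287.2 322.5] -0.342
0.3 [288.1 324.5] -0.381
```

The lever is now fully down (slope −0.361, 34 N at the stop). Next I'll lift and go above the chock, turning to grip across x.

Emit:
{"name": "jog_arm", "arguments": {"motion": [[0,0,0,0,0,-60,0],[0,0,0,0,0,-120,0],[0,0,0,0,0,-180,30],[0,0,0.3,0,0,-200,60],[0,0,0.5,-60,-60,-200,60],[0,0,0.7,-110,-120,-200,60],[0,0,0.9,-155,-173,-200,60],[0,0,1.1,-155,-173,-200,60],[0,0,1.3,-155,-173,-200,60],[0,0,1.45,-155,-173,-200,60]]}}

```text
t: 14.48
eef_pos: [0.6556, -0.2958, 0.2129]
tool_rot: [0.0, 0.574, 0.819, -0.0]
contact_force: [-0.7, 0.8, 1.0]
gripper_width: 0.704
grasp_force: 0.0
```

```bash
python3 - <<'E'
from h import *
o=bot.get_obs(); print(o["eef_pos"].round(4),o["q"].round(2),rz(.097).round(3))
p=cam("wrist"); cv2.imwrite("pics/w6.png",p["pixels"][:,:,::-1])
print("chock",tip(p,"chock",.012),[d["xy"] for d in bot.tip_of("chock",p)])
h=cv2.cvtColor(p["pixels"],cv2.COLOR_RGB2HSV); m=cv2.inRange(h,(8,180,80),(18,255,255))
c=max(cv2.findContours(m,0,2)[0],key=cv2.contourArea); print(cv2.minAreaRect(c))
for q in cv2.approxPolyDP(c,6,True)[:,0]: print(q,plane(p,q,.026)[:2].round(3),plane(p,q,.062)[:2].round(3))
E
python3 lev.py .581 -.128 | head -1
```

```text
[ 0.6556 -0.2958  0.2129] [-0.19  0.69  0.9   1.46 -0.55  1.25  1.11] 0.252
chock [([0.6598, -0.3295], 0.77)] [[314.4, 232.3]]
((312.3051452636719, 236.92095947265625), (126.54254150390625, 53.211971282958984), 12.828782081604004)
[257 199] [ 0.598 -0.314] [ 0.601 -0.305]
[249 242] [ 0.604 -0.356] [ 0.606 -0.343]
[307 263] [ 0.662 -0.357] [ 0.659 -0.344]
[367 268] [ 0.719 -0.342] [ 0.71 -0.33]
[377 225] [ 0.711 -0.299] [ 0.703 -0.292]
slope -0.336 left 286 320.8636363636364
```

View pics/w6.png

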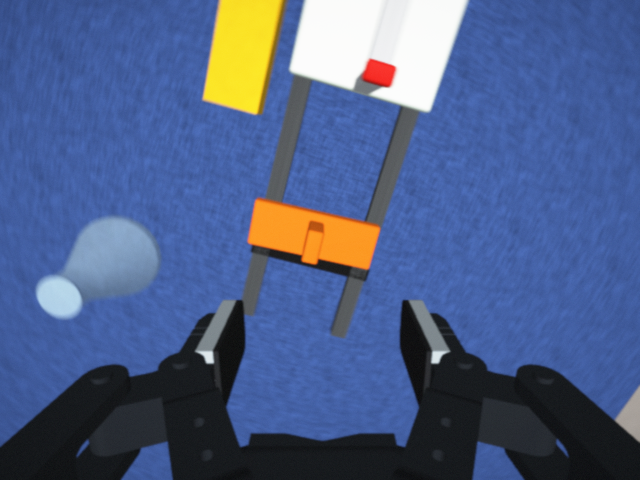

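The view shows the chock at about (313,235) lying across the track, yaw about 0.12, with the flask well to the left. I'll grasp the fin.

```bash
python3 go.py 0.6585 -0.329 0.002 0.12
```

```text
shift [-33.   -9.2 211.2] turn 0.24
```

Emit:
{"name": "jog_arm", "arguments": {"motion": [[0,0,0.15,-33,-9,40,60],[0,0,0.24,-33,-9,100,60],[0,0,0.24,-33,-9,150,60],[0,0,0.24,-33,-9,185,60],[0,0,0.24,-33,-9,200,60],[0,0,0.24,-33,-9,211,60],[0,0,0.24,-33,-9,211,60],[0,0,0.24,-33,-9,211,5],[0,0,0.24,-33,-9,211,5],[0,0,0.24,-33,-9,211,5]], "grip_force": 60}}

```text
t: 15.92
eef_pos: [0.659, -0.3297, 0.0032]
tool_rot: [0.001, 0.665, 0.747, 0.0]
contact_force: [1.1, 0.3, 1.0]
gripper_width: 0.151
grasp_force: 58.9
```

Emit:
{"name": "jog_arm", "arguments": {"motion": [[0,0,0,0,0,0,5],[0,0,0,0,0,0,5],[0,0,0,0,0,0,5]]}}

```text
t: 16.3
eef_pos: [0.659, -0.3297, 0.0031]
tool_rot: [0.001, 0.665, 0.747, 0.0]
contact_force: [0.0, 0.3, 5.8]
gripper_width: 0.153
grasp_force: 59.5
```

Emit:
{"name": "jog_arm", "arguments": {"motion": [[0,0,0,0,0,-30,5],[0,0,0,0,0,-90,5],[0,0,0,0,0,-150,5],[0,0,0,0,0,-200,5],[0,0,0,0,0,-200,5]]}}

```text
t: 16.92
eef_pos: [0.6599, -0.3313, 0.207]
tool_rot: [0.004, 0.665, 0.747, 0.001]
contact_force: [-0.1, -1.1, -0.8]
gripper_width: 0.151
grasp_force: 63.9
```

```bash
python3 - <<'E'
from h import *
o=bot.get_obs(); print(o["gripper_width"],o["grasp_force"],o["q"].round(2))
for n in("top","side"):
    p=cam(n); h=cv2.cvtColor(p["pixels"],cv2.COLOR_RGB2HSV); m=cv2.inRange(h,(100,10,90),(130,90,170))
    c=max([c for c in cv2.findContours(m,0,2)[0] if abs(cv2.boundingRect(c)[0]-(248 if n=="top" else 250))<8],key=cv2.contourArea)
    P=np.array([plane(p,q,.003)[:2] for q in c[:,0]]).astype(np.float32); print(n,cv2.minAreaRect(P*1000),cv2.boxPoints(cv2.minAreaRect(P*1000)).round().tolist())
E
python3 go.py .437 .15 .2 1.6
```

```text
0.15069223032367807 63.92191171646118 [-0.15  0.75  0.94  1.42 -0.61  1.27  0.95]
top ((439.2740783691406, 218.960205078125), (58.34955978393555, 7.926400661468506), 3.330021619796753) [[410.0, 221.0], [410.0, 213.0], [469.0, 217.0], [468.0, 225.0]]
side ((433.3271789550781, 153.00106811523438), (144.0670166015625, 61.353485107421875), 87.15699005126953) [[399.0, 83.0], [460.0, 80.0], [468.0, 223.0], [406.0, 226.0]]
shift [ 501.2 -164.5    2.1] turn -1.484
```

Emit:
{"name": "jog_arm", "arguments": {"motion": [[0,0,-0.15,55,-18,0,5],[0,0,-0.3,110,-36,0,5],[0,0,-0.45,165,-54,0,5],[0,0,-0.6,220,-72,0,5],[0,0,-0.75,275,-90,0,5],[0,0,-0.9,330,-108,0,5],[0,0,-1.05,385,-126,0,5],[0,0,-1.2,440,-144,0,5],[0,0,-1.35,500,-164,0,5],[0,0,-1.404,501,-165,2,5]]}}

```text
t: 18.27
eef_pos: [0.4332, 0.1541, 0.1985]
tool_rot: [-0.002, 0.019, 1.0, -0.0]
contact_force: [0.2, -0.4, -1.3]
gripper_width: 0.153
grasp_force: 63.8
```

```bash
python3 - <<'E'
from h import *
o=bot.get_obs(); print(o["eef_pos"].round(4),o["gripper_width"],o["q"].round(2))
p=cam("wrist"); cv2.imwrite("pics/w7.png",p["pixels"][:,:,::-1])
print([(d["xy"],plane(p,d["xy"],0).round(4)[:2]) for d in bot.tip_of("pad",p)[:1]])
E
python3 go.py .437 .15 -.003 1.52
```

```text
[0.4332 0.1541 0.1985] 0.15297157424165309 [-1.14  0.13  0.74  2.08 -0.11  0.97  1.19]
[([315.9, 201.5], array([0.4344, 0.1483]))]
shift [ -2.8   0.3 201.6] turn 0.003
```

View pics/w7.png

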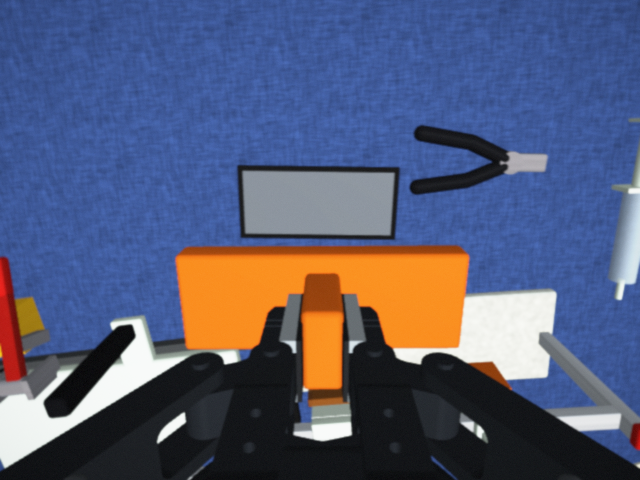

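Emit:
{"name": "jog_arm", "arguments": {"motion": [[0,0,0,-1,-4,60,5],[0,0,0,-1,-4,120,5],[0,0,0,-1,-4,170,5],[0,0,0,-1,-4,190,5],[0,0,0,-1,-4,197,5],[0,0,0,-1,-4,201,5],[0,0,0,-1,-4,203,5],[0,0,0,-1,-4,203,5]]}}

```text
t: 19.38
eef_pos: [0.438, 0.1456, -0.0023]
tool_rot: [0.001, 0.026, 1.0, 0.0]
contact_force: [0.3, 0.6, -1.1]
gripper_width: 0.151
grasp_force: 63.6
```

Emit:
{"name": "jog_arm", "arguments": {"motion": [[0,0,0,3,4,1,5],[0,0,0,3,4,2,5],[0,0,0,3,4,3,5]]}}

```text
t: 19.75
eef_pos: [0.4348, 0.1497, -0.0058]
tool_rot: [0.0, 0.025, 1.0, 0.0]
contact_force: [-0.2, 0.1, -1.7]
gripper_width: 0.153
grasp_force: 63.6
```

Emit:
{"name": "jog_arm", "arguments": {"motion": [[0,0,0,0,0,0,50],[0,0,0,0,0,0,50],[0,0,0,0,0,0,50],[0,0,0,0,0,-40,50],[0,0,0,0,0,-100,50],[0,0,0,0,0,-160,50],[0,0,0,0,0,-220,60],[0,0,0,0,0,-250,60],[0,0,0,0,0,-250,60]]}}

```text
t: 20.88
eef_pos: [0.4361, 0.1502, 0.2462]
tool_rot: [0.002, 0.025, 1.0, 0.002]
contact_force: [-0.1, 0.1, -0.5]
gripper_width: 0.703
grasp_force: 0.0
```

```bash
cat > chk.py <<'E'
from h import *
import sys
for n in sys.argv[1:]:
    p=cam(n); h=cv2.cvtColor(p["pixels"],cv2.COLOR_RGB2HSV)
    d=bot.tip_of("chock",p)[:2]; print(n,"chock",[(np.round(e["xy"]).tolist(),plane(p,e["xy"],.003).round(4)[:2],round(e["score"],2)) for e in d])
    m=cv2.inRange(h,(8,180,80),(18,255,255)); c=max(cv2.findContours(m,0,2)[0],key=cv2.contourArea)
    P=np.array([plane(p,q,.017)[:2] for q in c[:,0]]).astype(np.float32)*1000; print(np.round(cv2.boxPoints(cv2.minAreaRect(P))).tolist(), cv2.minAreaRect(P)[0])
E
python3 chk.py wrist side; python3 go.py .583 .24 .3 .04
```

```text
wrist chock [([322.0, 190.0], array([0.4359, 0.1519]), 0.76), ([95.0, 450.0], array([ 0.7629, -0.1624]), 0.68)]
[[409.0, 92.0], [453.0, 90.0], [459.0, 208.0], [415.0, 210.0]] (434.267333984375, 149.7699432373047)
side chock [([262.0, 244.0], array([0.4286, 0.1461]), 0.73)]
[[408.0, 79.0], [449.0, 77.0], [456.0, 207.0], [415.0, 209.0]] (432.05914306640625, 142.7496337890625)
shift [-144.2   98.5  -57.7] turn 1.479
```

Emit:
{"name": "jog_arm", "arguments": {"motion": [[0,0,0.16,-40,20,-54,60],[0,0,0.32,-90,50,-54,60],[0,0,0.48,-144,98,-54,60],[0,0,0.64,-144,98,-54,60],[0,0,0.8,-144,98,-54,60],[0,0,0.96,-144,98,-54,60],[0,0,1.12,-144,98,-54,60],[0,0,1.28,-144,98,-54,60],[0,0,1.44,-144,98,-54,60],[0,0,1.479,-144,98,-54,60]]}}

```text
t: 22.32
eef_pos: [0.5832, 0.2396, 0.2963]
tool_rot: [0.0, 0.693, 0.721, -0.002]
contact_force: [-0.8, -0.0, -0.3]
gripper_width: 0.702
grasp_force: 0.0
```

```bash
python3 - <<'E'
from h import *
o=bot.get_obs(); print(o["eef_pos"].round(4),o["q"].round(2),rz(.04).round(3))
p=cam("wrist"); cv2.imwrite("pics/w8.png",p["pixels"][:,:,::-1])
for t in("hanger0","stand_rail"): print(t,[(np.round(d["xy"]),plane(p,d["xy"],.13).round(4)[:2],d["score"]) for d in bot.tip_of(t,p)[:4]])
print([(a,c,plane(p,c,.1485).round(4)[:2]) for a,c in blobs(p,(0,150,80),(5,255,255),30)])
E
```

```text
[0.5832 0.2396 0.2963] [-1.24  0.55  1.16  1.59 -0.51  1.34  0.02] -0.001
hanger0 [(array([324., 165.]), array([0.5834, 0.2755]), 0.9), (array([323., 294.]), array([0.5872, 0.1559]), 0.82)]
stand_rail [(array([326., 199.]), array([0.5855, 0.2463]), 0.81)]
[(np.int32(370), array([328.4,  31.7]), array([0.5821, 0.3736])), (np.int32(104), array([574.4, 250.2]), array([0.7988, 0.214 ])), (np.int32(220), array([323.6, 342. ]), array([0.5889, 0.1167])), (np.int32(202), array([359.9, 386.6]), array([0.6254, 0.0697]))]
```

View pics/w8.png

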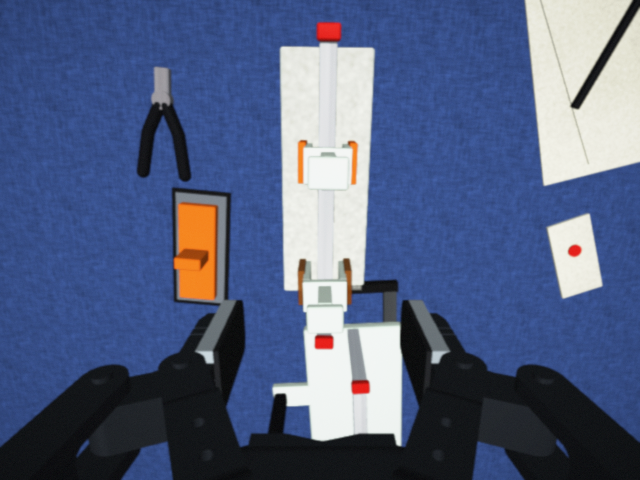

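Exactly two hangers: orange coupons at (0.583,0.276) and amber at (0.587,0.156). The chock sits on its pad. I'll take the amber one first.

```bash
python3 go.py .587 .1555 .111 .04
```

```text
shift [-8.410e+01  1.000e-01  1.864e+02] turn 0.002
```

Emit:
{"name": "jog_arm", "arguments": {"motion": [[0,0,0,-60,0,20,55],[0,0,0,-84,0,60,55],[0,0,0,-84,0,110,55],[0,0,0,-84,0,130,55],[0,0,0,-84,0,130,55],[0,0,0,-84,0,130,55]]}}

```text
t: 23.22
eef_pos: [0.5883, 0.1563, 0.1698]
tool_rot: [0.001, 0.692, 0.722, 0.001]
contact_force: [-0.1, -0.3, 0.2]
gripper_width: 0.645
grasp_force: 0.0
```

```bash
python3 - <<'E'
from h import *
o=bot.get_obs(); print(o["eef_pos"].round(4))
p=cam("wrist"); cv2.imwrite("pics/w9.png",p["pixels"][:,:,::-1])
for t in("hanger0","stand_rail"): print(t,[(np.round(d["xy"]),plane(p,d["xy"],.13).round(4)[:2],d["score"]) for d in bot.tip_of(t,p)[:4]])
E
```

```text
[0.5883 0.1563 0.1698]
hanger0 [(array([328.,  21.]), array([0.5858, 0.2757]), 0.79), (array([319., 253.]), array([0.5863, 0.1573]), 0.61)]
stand_rail [(array([323.,  88.]), array([0.5849, 0.2454]), 0.87)]
```

View pics/w9.png

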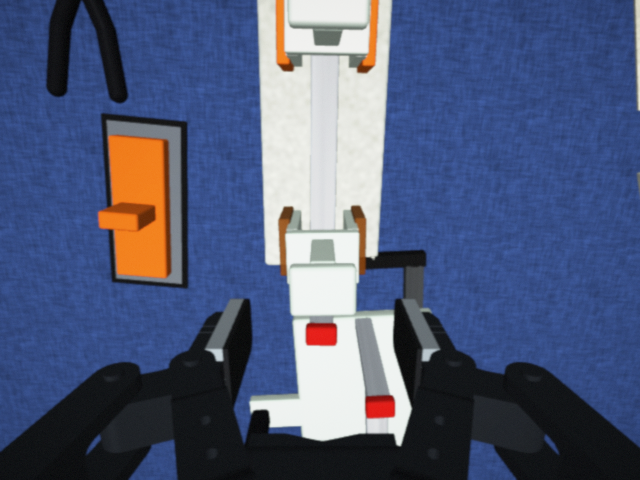

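Emit:
{"name": "jog_arm", "arguments": {"motion": [[0,0,0,0,-2,30,50],[0,0,0,0,-2,48,50],[0,0,0,0,-2,55,50],[0,0,0,0,-2,57,50],[0,0,0,0,-2,57,30],[0,0,0,0,-2,57,5],[0,0,0,0,-2,57,5],[0,0,0,0,-2,57,5],[0,0,0,0,-2,57,5]], "grip_force": 32}}

```text
t: 24.5
eef_pos: [0.5857, 0.1559, 0.1118]
tool_rot: [0.0, 0.693, 0.721, 0.001]
contact_force: [0.4, 0.1, 5.1]
gripper_width: 0.344
grasp_force: 31.7
```

View picture.

```bash
python3 - <<'E'
from h import *
p=cam("side"); a=p["pixels"][110:250,260:400,::-1]
cv2.imwrite("pics/s10.png",cv2.resize(a,None,fx=4.2,fy=4.2,interpolation=cv2.INTER_CUBIC))
for z in(.182,.174,.142,.138,.112): print(z,((proj(p,[.5865,.1435,z])-[260,110])*4.2).round())
E
```

```text
0.182 [296. 266.]
0.174 [296. 280.]
0.142 [294. 334.]
0.138 [294. 341.]
0.112 [293. 383.]
```

View pics/s10.png

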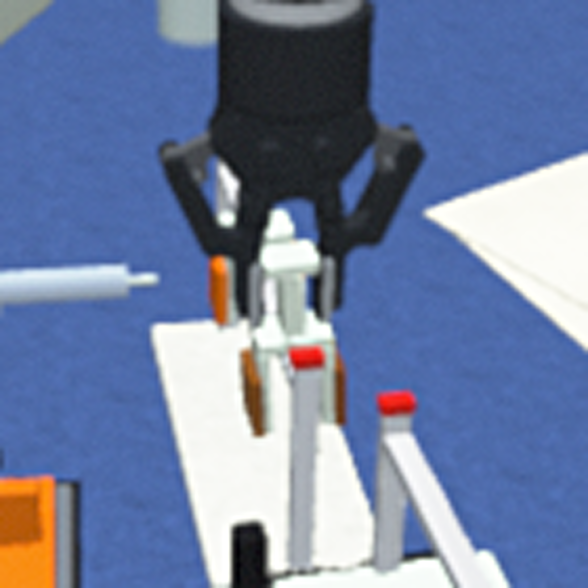

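The pads (rows 262–320) overlap the head (rows 243–277) and their tips sit about 12 mm above the bridge, so they clamped the head. I'll open slightly and go lower in small steps.

Emit:
{"name": "jog_arm", "arguments": {"motion": [[0,0,0,0,0,0,40],[0,0,0,0,0,0,40],[0,0,0,0,0,3,40],[0,0,0,0,0,5,40],[0,0,0,0,0,6,40],[0,0,0,0,0,7,40],[0,0,0,0,0,7,40]]}}

```text
t: 25.42
eef_pos: [0.5852, 0.1559, 0.1043]
tool_rot: [0.0, 0.693, 0.721, 0.0]
contact_force: [-0.6, 0.2, 2.5]
gripper_width: 0.472
grasp_force: 1.4
```

Emit:
{"name": "jog_arm", "arguments": {"motion": [[0,0,0,0,0,1,38],[0,0,0,0,0,2,36],[0,0,0,0,0,2,34]]}}

```text
t: 25.8
eef_pos: [0.5871, 0.156, 0.1047]
tool_rot: [0.001, 0.693, 0.721, 0.002]
contact_force: [-3.8, 0.3, 18.2]
gripper_width: 0.408
grasp_force: 33.3
```

Emit:
{"name": "jog_arm", "arguments": {"motion": [[0,0,0,0,-1,-2,36],[0,0,0,0,-1,-2,36],[0,0,0,0,-1,-2,30],[0,0,0,0,-1,-2,24],[0,0,0,0,-1,-2,5],[0,0,0,0,-1,-2,5],[0,0,0,0,-1,-2,5]]}}

```text
t: 26.68
eef_pos: [0.5873, 0.1559, 0.106]
tool_rot: [0.002, 0.693, 0.721, 0.002]
contact_force: [4.2, -0.2, 9.5]
gripper_width: 0.339
grasp_force: 31.6
```

The pads are taller than the stem (contact below and above), so I'll hold it by the head with full pad overlap, slightly higher.

Emit:
{"name": "jog_arm", "arguments": {"motion": [[0,0,0,0,0,0,42],[0,0,0,0,0,0,42],[0,0,0,0,0,-10,42],[0,0,0,0,0,-11,42],[0,0,0,0,0,-11,5],[0,0,0,0,0,-11,5],[0,0,0,0,0,-11,5],[0,0,0,0,0,-11,5]], "grip_force": 36}}

```text
t: 27.68
eef_pos: [0.584, 0.1559, 0.1153]
tool_rot: [-0.0, 0.693, 0.721, 0.0]
contact_force: [-0.9, 0.2, 5.8]
gripper_width: 0.341
grasp_force: 35.4
```

Emit:
{"name": "jog_arm", "arguments": {"motion": [[0,0,0,0,0,-5,5],[0,0,0,0,0,-15,5],[0,0,0,0,0,-30,5],[0,0,0,0,0,-50,5],[0,0,0,0,0,-75,5],[0,0,0,0,0,-100,5],[0,0,0,0,0,-120,5],[0,0,0,0,0,-120,5]]}}

```text
t: 28.68
eef_pos: [0.585, 0.1559, 0.237]
tool_rot: [0.001, 0.693, 0.721, 0.001]
contact_force: [0.2, -0.0, -1.2]
gripper_width: 0.348
grasp_force: 35.6
```

```bash
python3 go.py .643 -.104 .238 .097; python3 - <<'E'
from h import *
for n in("top","side","wrist"):
    p=cam(n); print(n,"rail",tip(p,"trolley_rail",.13),"hangers",tip(p,"hanger0",.13))
p=cam("top");print([(a,c,plane(p,c,.1485).round(4)[:2]) for a,c in blobs(p,(0,150,80),(5,255,255),12)])
E
```

```text
shift [-262.    47.4   -1.2] turn -0.056
top rail [([0.6422, -0.0619], 0.72), ([0.5426, -0.0328], 0.6)] hangers [([0.6237, 0.1711], 0.61)]
side rail [([0.6338, -0.0651], 0.95), ([0.5892, 0.2454], 0.37)] hangers [([0.6269, 0.4261], 0.88), ([0.5731, 0.2777], 0.56)]
wrist rail [] hangers [([0.5882, 0.1007], 0.92)]
[(np.int32(28), array([413.9, 189.6]), array([ 0.653 , -0.1907])), (np.int32(16), array([307.1, 197.5]), array([0.6263, 0.066 ])), (np.int32(26), array([286.6, 212. ]), array([0.589 , 0.1138])), (np.int32(162), array([385.5, 248.5]), array([ 0.5072, -0.1236]))]
```

Emit:
{"name": "jog_arm", "arguments": {"motion": [[0,0,0,-40,8,0,5],[0,0,-0.02,-85,16,0,5],[0,0,-0.04,-130,24,0,5],[0,0,-0.056,-175,32,0,5],[0,0,-0.056,-220,40,0,5],[0,0,-0.056,-250,46,0,5],[0,0,-0.056,-262,48,0,5],[0,0,-0.056,-262,48,0,5],[0,0,-0.056,-262,48,0,5]]}}

```text
t: 30.3
eef_pos: [0.6427, -0.1019, 0.2348]
tool_rot: [-0.001, 0.671, 0.741, 0.0]
contact_force: [0.8, 0.8, -1.1]
gripper_width: 0.346
grasp_force: 35.7
```

```bash
python3 - <<'E'
from h import *
p=cam("wrist"); cv2.imwrite("pics/w11.png",p["pixels"][:,:,::-1])
print([(a,c,plane(p,c,.1485).round(4)[:2]) for a,c in blobs(p,(0,150,80),(5,255,255),30)])
# expected rail points, predicted
for y in(.05,.0,-.03): print(y,proj(p,[.6397-.1*(y+.062),y,.13]).round())
E
python3 go.py .644 -.104 .120 .1
```

```text
[(np.int32(1450), array([188.8, 223.6]), array([ 0.5523, -0.1045]))]
0.05 [324. -15.]
0.0 [324.  73.]
-0.03 [324. 122.]
shift [ -2.4   1.1 114.8] turn -0.001
```

View pics/w11.png

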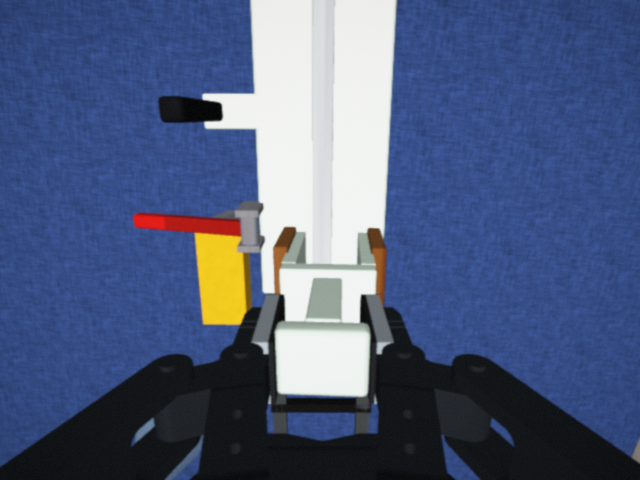

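The legs hang around the rail (rail columns 313–332, legs centred near 329, about 3 mm right). I'll shift 3 mm and lower.

Emit:
{"name": "jog_arm", "arguments": {"motion": [[0,0,0,0,-3,30,5],[0,0,0,0,-3,55,5],[0,0,0,0,-3,75,5],[0,0,0,0,-3,90,5],[0,0,0,0,-3,105,5],[0,0,0,0,-3,113,5],[0,0,0,0,-3,117,5],[0,0,0,0,-3,117,5]]}}

```text
t: 31.35
eef_pos: [0.6397, -0.1044, 0.1182]
tool_rot: [0.0, 0.672, 0.74, 0.0]
contact_force: [0.1, -0.3, -0.3]
gripper_width: 0.344
grasp_force: 35.7
```

Emit:
{"name": "jog_arm", "arguments": {"motion": [[0,0,0,0,1,2,5],[0,0,0,0,1,3,5],[0,0,0,0,1,3,5]]}}

```text
t: 31.72
eef_pos: [0.641, -0.1042, 0.1155]
tool_rot: [0.0, 0.672, 0.74, 0.0]
contact_force: [-0.2, 0.6, 1.6]
gripper_width: 0.343
grasp_force: 35.9
```

Emit:
{"name": "jog_arm", "arguments": {"motion": [[0,0,0,0,0,0,20],[0,0,0,0,0,0,45],[0,0,0,0,0,0,50],[0,0,0,0,0,0,50],[0,0,0,0,0,-20,50],[0,0,0,0,0,-60,50],[0,0,0,0,0,-120,55],[0,0,0,0,0,-120,55]]}}

```text
t: 32.72
eef_pos: [0.6433, -0.1063, 0.2416]
tool_rot: [0.004, 0.672, 0.74, 0.003]
contact_force: [-0.2, -0.4, -0.1]
gripper_width: 0.646
grasp_force: 0.0
```

```bash
python3 - <<'E'
from h import *
for n in("top","side"):
    p=cam(n); print(n,"hangers",tip(p,"hanger0",.13,3),"rail",tip(p,"trolley_rail",.13,1))
cv2.imwrite("pics/s12.png",cv2.resize(p["pixels"][110:350,240:460,::-1],None,fx=2.5,fy=2.5))
E
python3 go.py .585 .2755 .2 .04
```

```text
top hangers [([0.592, 0.2761], 0.57), ([0.6483, -0.1083], 0.51)] rail [([0.466, 0.4001], 0.19)]
side hangers [([0.5725, 0.2654], 0.91), ([0.6507, -0.0992], 0.61), ([0.4365, -0.0122], 0.54)] rail [([0.6394, -0.0556], 0.61)]
shift [382.8 -18.   34.2] turn 0.057
```

View pics/s12.png

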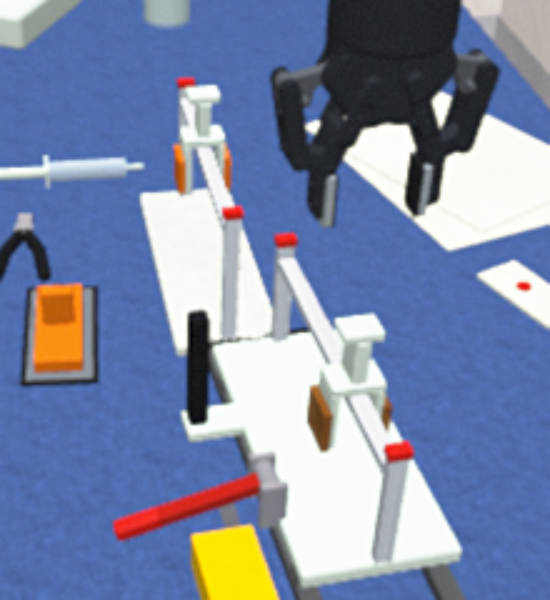

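The amber hanger sits astride the trolley rail (around (355,385) in the crop), the brake is down, and the chock is on its pad. Now the orange hanger.

Emit:
{"name": "jog_arm", "arguments": {"motion": [[0,0,0.01,60,-3,0,55],[0,0,0.02,120,-6,0,55],[0,0,0.03,180,-9,0,55],[0,0,0.04,240,-12,0,55],[0,0,0.05,300,-15,0,55],[0,0,0.057,350,-17,0,55],[0,0,0.057,383,-18,30,55],[0,0,0.057,383,-18,50,55],[0,0,0.057,383,-18,50,55],[0,0,0.057,383,-18,50,55]]}}

```text
t: 34.28
eef_pos: [0.5867, 0.2732, 0.1859]
tool_rot: [0.0, 0.694, 0.72, 0.0]
contact_force: [0.5, -1.0, 0.3]
gripper_width: 0.645
grasp_force: 0.0
```

```bash
python3 - <<'E'
from h import *
o=bot.get_obs(); print(o["eef_pos"].round(4))
p=cam("wrist"); print("hanger",tip(p,"hanger2",.13),[d["xy"] for d in bot.tip_of("hanger2",p)],"rail",tip(p,"stand_rail",.13))
E
python3 go.py .584 .2755 .117 .04
```

```text
[0.5867 0.2732 0.1859]
hanger [([0.5853, 0.2747], 0.64)] [[320.2, 243.7]] rail [([0.5832, 0.2442], 0.59)]
shift [ 1.  -2.6 69.1] turn -0.002
```

Emit:
{"name": "jog_arm", "arguments": {"motion": [[0,0,0,1,-2,30,50],[0,0,0,1,-2,55,48],[0,0,0,1,-2,66,45],[0,0,0,1,-2,69,45],[0,0,0,1,-2,69,45],[0,0,0,1,-2,69,25],[0,0,0,1,-2,69,5],[0,0,0,1,-2,69,5],[0,0,0,1,-2,69,5]]}}

```text
t: 35.6
eef_pos: [0.5845, 0.2764, 0.1171]
tool_rot: [0.0, 0.693, 0.721, 0.001]
contact_force: [1.3, 1.1, 6.1]
gripper_width: 0.346
grasp_force: 35.8
```

Emit:
{"name": "jog_arm", "arguments": {"motion": [[0,0,0,0,0,-5,5],[0,0,0,0,0,-15,5],[0,0,0,0,0,-30,5],[0,0,0,0,0,-50,5],[0,0,0,0,0,-75,5],[0,0,0,0,0,-100,5],[0,0,0,0,0,-122,5],[0,0,0,0,0,-122,5]]}}

```text
t: 36.6
eef_pos: [0.5849, 0.2763, 0.2404]
tool_rot: [0.001, 0.693, 0.721, 0.002]
contact_force: [-0.4, 1.0, -0.3]
gripper_width: 0.342
grasp_force: 35.6
```

```bash
python3 go.py .635 -.014 .239 .1
```

```text
shift [-292.1   38.6    1.1] turn -0.061
```

Emit:
{"name": "jog_arm", "arguments": {"motion": [[0,0,0,-40,5,0,5],[0,0,-0.02,-85,11,0,5],[0,0,-0.04,-130,17,0,5],[0,0,-0.061,-175,23,0,5],[0,0,-0.061,-220,29,0,5],[0,0,-0.061,-260,35,0,5],[0,0,-0.061,-285,38,0,5],[0,0,-0.061,-292,39,0,5],[0,0,-0.061,-292,39,0,5],[0,0,-0.061,-292,39,0,5]]}}

```text
t: 37.85
eef_pos: [0.6342, -0.012, 0.2376]
tool_rot: [-0.0, 0.67, 0.743, 0.0]
contact_force: [0.5, -0.5, 0.2]
gripper_width: 0.344
grasp_force: 35.6
```

```bash
python3 - <<'E'
from h import *
o=bot.get_obs();print(o["gripper_width"],o["grasp_force"])
p=cam("wrist"); cv2.imwrite("pics/w13.png",p["pixels"][:,:,::-1])
E
python3 go.py .635 -.014 .119 .1
```

```text
0.3438228230248326 35.620331168174744
shift [ -2.    0.6 118.7] turn 0.003
```

View pics/w13.png

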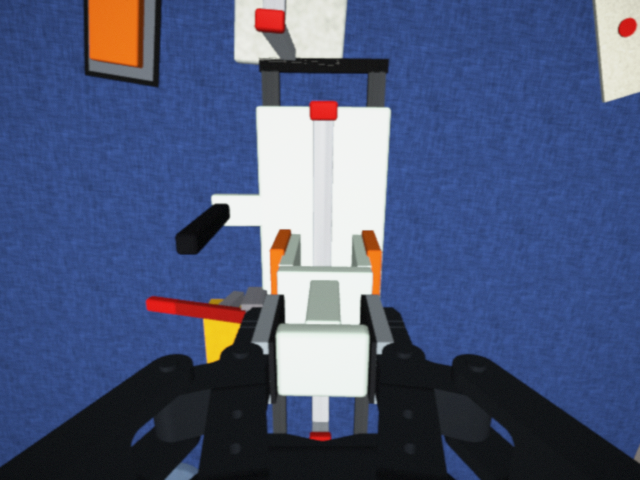

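Legs centred near column 326 over the rail at 323; lowering.

Emit:
{"name": "jog_arm", "arguments": {"motion": [[0,0,0,-1,-1,30,5],[0,0,0,-1,-1,55,5],[0,0,0,-1,-1,75,5],[0,0,0,-1,-1,90,5],[0,0,0,-1,-1,105,5],[0,0,0,-1,-1,114,5],[0,0,0,-1,-1,118,5],[0,0,0,-1,-1,120,5],[0,0,0,-1,-1,120,5]]}}

```text
t: 39.02
eef_pos: [0.6336, -0.0151, 0.1184]
tool_rot: [0.0, 0.671, 0.742, 0.0]
contact_force: [0.5, 0.5, -0.5]
gripper_width: 0.343
grasp_force: 35.7
```

Then release, lift, and turn back toward the pedal.

Emit:
{"name": "jog_arm", "arguments": {"motion": [[0,0,0,0,0,1.5,5],[0,0,0,0,0,1.5,20],[0,0,0,0,0,1.5,45],[0,0,0,0,0,1.5,50],[0,0,0,0,0,1.5,50],[0,0,0,0,0,-20,50],[0,0,0,0,0,-60,50],[0,0,0,0,0,-120,50],[0,0,0,0,0,-130,40],[0,0,0,0,0,-130,40]]}}

```text
t: 40.28
eef_pos: [0.6338, -0.0152, 0.2495]
tool_rot: [0.001, 0.671, 0.742, 0.001]
contact_force: [-0.7, -0.4, -0.9]
gripper_width: 0.469
grasp_force: 0.0
```

```bash
python3 - <<'E'
from h import *
for n in("top","side"):
    p=cam(n); print(n,"hangers",tip(p,"hanger0",.13,3),"pedal",tip(p,"brake_pedal",.046,1),"hinge",tip(p,"brake_hinge",.065,1))
E
python3 chk.py side; python3 lev.py .581 -.128|head -1
python3 go.py .484 -.138 .2 1.668
```

```text
top hangers [([0.6465, -0.1152], 0.55), ([0.6337, -0.01], 0.51)] pedal [([0.4798, -0.1412], 0.56)] hinge [([0.5898, -0.1205], 0.66)]
side hangers [([0.6446, -0.0993], 0.71), ([0.6288, -0.0239], 0.56)] pedal [([0.472, -0.1407], 0.55)] hinge [([0.5806, -0.1217], 0.93)]
side chock [([252.0, 242.0], array([0.406, 0.155]), 0.7)]
[[383.0, 76.0], [425.0, 75.0], [429.0, 204.0], [387.0, 206.0]] (405.91558837890625, 140.18699645996094)
slope -0.336 left 286 320.8636363636364
shift [-107.3 -160.8   47.9] turn -1.568
```

The hangers are both on the trolley. The chock was knocked about 26 mm toward −x on the pad, so I'll put it back before continuing.

```bash
python3 go.py .415 .147 .22 1.54
```

```text
shift [ 183.2 -200.9   27.9] turn -1.44
```

Emit:
{"name": "jog_arm", "arguments": {"motion": [[0,0,-0.16,40,-40,0,50],[0,0,-0.32,80,-80,0,50],[0,0,-0.48,120,-120,0,50],[0,0,-0.64,160,-160,0,50],[0,0,-0.8,183,-201,28,50],[0,0,-0.96,183,-201,28,50],[0,0,-1.12,183,-201,28,50],[0,0,-1.28,183,-201,28,50],[0,0,-1.44,183,-201,28,50],[0,0,-1.44,183,-201,28,50]]}}

```text
t: 42.08
eef_pos: [0.4151, 0.1466, 0.2202]
tool_rot: [0.0, 0.016, 1.0, 0.0]
contact_force: [0.4, 0.5, -0.3]
gripper_width: 0.581
grasp_force: 0.0
```

```bash
python3 chk.py wrist top; python3 - <<'E'
from h import *
p=cam("wrist"); cv2.imwrite("pics/w14.png",p["pixels"][:,:,::-1]); print("pad",tip(p,"pad",0))
print(bot.get_obs()["eef_pos"].round(4),rz(1.54))
E
```

```text
wrist chock [([325.0, 188.0], array([0.4077, 0.1503]), 0.55)]
[[383.0, 89.0], [428.0, 87.0], [434.0, 207.0], [389.0, 209.0]] (408.2500305175781, 148.04820251464844)
top chock [([278.0, 291.0], array([0.4096, 0.1433]), 0.86)]
[[385.0, 150.0], [387.0, 87.0], [431.0, 89.0], [429.0, 152.0]] (408.2781982421875, 119.58175659179688)
pad [([0.4365, 0.1506], 0.68)]
[0.415  0.1468 0.2201] -0.0009539027107421383
```

Emit:
{"name": "jog_arm", "arguments": {"motion": [[0,0,0.02,7,1,60,50],[0,0,0.02,7,1,120,50],[0,0,0.02,7,1,180,50],[0,0,0.02,7,1,210,50],[0,0,0.02,7,1,224,50],[0,0,0.02,7,1,225,50],[0,0,0.02,7,1,225,5],[0,0,0.02,7,1,225,5],[0,0,0.02,7,1,225,5],[0,0,0.02,7,1,225,5]], "grip_force": 60}}

```text
t: 43.62
eef_pos: [0.4087, 0.1486, -0.004]
tool_rot: [0.001, 0.025, 1.0, 0.001]
contact_force: [-0.4, -0.2, 5.8]
gripper_width: 0.149
grasp_force: 59.0
```

```bash
python3 go.py .4355 .150 .01 1.52
```

```text
shift [-26.7   2.8 -14. ] turn 0.0
```

Emit:
{"name": "jog_arm", "arguments": {"motion": [[0,0,0,0,0,-12,5],[0,0,0,-10,1,-14,5],[0,0,0,-27,3,-14,5],[0,0,0,-27,3,-14,5],[0,0,0,-27,3,-5,5],[0,0,0,-27,3,-1,5],[0,0,0,-27,3,0,5],[0,0,0,-27,3,0,5]]}}

```text
t: 44.62
eef_pos: [0.4341, 0.1494, -0.004]
tool_rot: [-0.001, 0.026, 1.0, 0.001]
contact_force: [-7.9, -1.8, 27.7]
gripper_width: 0.155
grasp_force: 63.1
```

Emit:
{"name": "jog_arm", "arguments": {"motion": [[0,0,0,0,0,0,50],[0,0,0,0,0,0,50],[0,0,0,0,0,0,50],[0,0,0,0,0,-60,50],[0,0,0,0,0,-120,50],[0,0,0,0,0,-180,30],[0,0,0,0,0,-225,30],[0,0,0,0,0,-225,30]]}}

```text
t: 45.62
eef_pos: [0.437, 0.151, 0.2227]
tool_rot: [0.002, 0.025, 1.0, 0.003]
contact_force: [-0.6, 0.3, -0.3]
gripper_width: 0.352
grasp_force: 0.0
```

```bash
python3 chk.py wrist side; python3 go.py .484 -.138 .22 1.668
```

```text
wrist chock [([321.0, 192.0], array([0.4345, 0.1519]), 0.69)]
[[409.0, 92.0], [454.0, 89.0], [460.0, 207.0], [415.0, 210.0]] (434.2870178222656, 149.54554748535156)
side chock [([264.0, 244.0], array([0.4344, 0.1462]), 0.77), ([276.0, 182.0], array([0.4791, 0.4346]), 0.17)]
[[408.0, 78.0], [449.0, 76.0], [456.0, 206.0], [414.0, 209.0]] (431.92169189453125, 142.37319946289062)
shift [ -64.2 -284.5   -0.7] turn -0.147
```

Emit:
{"name": "jog_arm", "arguments": {"motion": [[0,0,-0.147,-20,-60,0,40],[0,0,-0.147,-30,-120,0,40],[0,0,-0.147,-40,-180,0,40],[0,0,-0.147,-50,-240,0,40],[0,0,-0.147,-64,-284,0,40],[0,0,-0.147,-64,-285,40,40],[0,0,-0.147,-64,-285,95,40],[0,0,-0.147,-64,-285,120,40],[0,0,-0.147,-64,-285,120,40]], "grip_force": 25}}

```text
t: 46.95
eef_pos: [0.4819, -0.1386, 0.0974]
tool_rot: [-0.003, -0.047, 0.999, -0.0]
contact_force: [-0.7, -0.6, 0.1]
gripper_width: 0.469
grasp_force: 0.0
```

```bash
python3 - <<'E'
from h import *
p=cam("wrist"); print("pedal",tip(p,"brake_pedal",.046),"hinge",tip(p,"brake_hinge",.065)); b=max(blobs(p,(0,150,60),(6,255,255),50),key=lambda t:t[0]); print(b,plane(p,b[1],.05)[:2])
E
python3 go.py .484 -.138 -.003 1.668
```

```text
pedal [([0.482, -0.1393], 0.58)] hinge [([0.5797, -0.1289], 0.71)]
(np.int32(3781), array([322.9, 312.4])) [ 0.52141606 -0.13418868]
shift [  1.    0.9 103.7] turn -0.001
```

Emit:
{"name": "jog_arm", "arguments": {"motion": [[0,0,0,0,0,50,40],[0,0,0,0,0,85,40],[0,0,0,0,0,101,40],[0,0,0,0,0,101,40],[0,0,0,0,0,101,5],[0,0,0,0,0,101,5],[0,0,0,0,0,101,5],[0,0,0,0,0,101,5]]}}

```text
t: 48.1
eef_pos: [0.4859, -0.1384, 0.0003]
tool_rot: [0.001, -0.048, 0.999, -0.0]
contact_force: [-0.6, 1.1, 7.4]
gripper_width: 0.154
grasp_force: 29.2
```

Emit:
{"name": "jog_arm", "arguments": {"motion": [[0,0,0,2,0,-12,5],[0,0,0,3,0,-25,5],[0,0,0,2,0,-38,5],[0,0,0,0,0,-50,5],[0,0,0,-3,0,-60,5],[0,0,0,-6,0,-68,5],[0,0,0,-7,0,-72,5]]}}

```text
t: 48.98
eef_pos: [0.4922, -0.1371, 0.0714]
tool_rot: [0.0, -0.049, 0.999, -0.0]
contact_force: [9.0, -0.5, -26.4]
gripper_width: 0.153
grasp_force: 24.6
```

```bash
python3 lev.py .581 -.128
```

```text
slope 0.212 left 308 293.5
-0.45 [290.4 289.6] 0.208
0 [284.7 311.6] -0.157
0.15 [285.7 318.3] -0.267
0.2 [286.4 320.5] -0.304
0.25 [287.2 322.5] -0.342
0.3 [288.1 324.5] -0.381
```

Emit:
{"name": "jog_arm", "arguments": {"motion": [[0,0,0,-7,0,-70,5],[0,0,0,-7,0,-70,40],[0,0,0,-7,0,-70,40],[0,0,0,-7,0,-70,40],[0,0,0,-7,0,-110,40],[0,0,0,-7,0,-170,45],[0,0,0,-7,0,-180,45],[0,0,0,-7,0,-180,45]]}}

```text
t: 50.02
eef_pos: [0.4983, -0.1364, 0.2505]
tool_rot: [-0.0, -0.049, 0.999, 0.0]
contact_force: [0.0, -0.5, -0.8]
gripper_width: 0.526
grasp_force: 0.0
```

```bash
python3 lev.py .581 -.128 | head -2; python3 - <<'E'
from h import *
p=cam("wrist"); print("handle",tip(p,"push_handle",.138)); p=cam("side");print("handle",tip(p,"push_handle",.138))
E
python3 go.py .539 -.030 .17 1.668
```

```text
slope 0.19 left 288 290.14285714285717
-0.45 [290.4 289.6] 0.208
handle [([0.5396, -0.0282], 0.96)]
handle [([0.5412, -0.0281], 0.85)]
shift [-51.5 102.2  79.7] turn -0.001
```

Emit:
{"name": "jog_arm", "arguments": {"motion": [[0,0,0,-30,50,0,50],[0,0,0,-51,103,0,50],[0,0,0,-51,103,20,50],[0,0,0,-51,103,80,50],[0,0,0,-51,103,130,50],[0,0,0,-51,103,163,50],[0,0,0,-51,103,163,50],[0,0,0,-51,103,163,5],[0,0,0,-51,103,163,5],[0,0,0,-51,103,163,5]], "grip_force": 30}}

```text
t: 51.52
eef_pos: [0.5407, -0.0298, 0.0896]
tool_rot: [0.001, -0.048, 0.999, 0.0]
contact_force: [-1.9, -2.7, 7.0]
gripper_width: 0.18
grasp_force: 31.1
```

Emit:
{"name": "jog_arm", "arguments": {"motion": [[0,0,0,0,0,0,5],[0,0,0,0,-1,0,5],[0,0,0,0,-4,0,5],[0,0,0,0,-9,0,5],[0,0,0,0,-15,0,5],[0,0,0,0,-21,0,5],[0,0,0,0,-27,0,5],[0,0,0,0,-33,0,5],[0,0,0,0,-37,0,5],[0,0,0,0,-40,0,5]]}}

```text
t: 52.78
eef_pos: [0.5444, -0.0693, 0.0896]
tool_rot: [0.001, -0.048, 0.999, 0.0]
contact_force: [-1.3, 0.7, 8.9]
gripper_width: 0.182
grasp_force: 31.3
```

Emit:
{"name": "jog_arm", "arguments": {"motion": [[0,0,0,0,-3,0,5],[0,0,0,0,-9,0,5],[0,0,0,0,-15,0,5],[0,0,0,0,-22,0,5],[0,0,0,0,-29,0,5],[0,0,0,0,-36,0,5],[0,0,0,0,-43,0,5],[0,0,0,0,-50,0,5],[0,0,0,0,-56,0,5],[0,0,0,0,-60,0,5]]}}

```text
t: 54.02
eef_pos: [0.5499, -0.1293, 0.0896]
tool_rot: [0.001, -0.048, 0.999, 0.0]
contact_force: [-2.8, 0.4, 8.0]
gripper_width: 0.183
grasp_force: 31.3
```

Emit:
{"name": "jog_arm", "arguments": {"motion": [[0,0,0,0,-3,0,5],[0,0,0,0,-7,0,5],[0,0,0,0,-11,0,5],[0,0,0,0,-15,0,5],[0,0,0,0,-19,0,5],[0,0,0,0,-22,0,5],[0,0,0,0,-24,0,5]]}}

```text
t: 54.9
eef_pos: [0.5522, -0.1532, 0.0896]
tool_rot: [0.001, -0.048, 0.999, 0.0]
contact_force: [-2.0, 1.2, 8.5]
gripper_width: 0.179
grasp_force: 31.2
```

Emit:
{"name": "jog_arm", "arguments": {"motion": [[0,0,0,0,-2,0,5],[0,0,0,0,-4,0,5],[0,0,0,0,-6,0,5],[0,0,0,0,-8,0,5],[0,0,0,0,-9,0,5]]}}

```text
t: 55.52
eef_pos: [0.5527, -0.1592, 0.0896]
tool_rot: [0.0, -0.049, 0.999, 0.003]
contact_force: [-5.6, 9.8, 17.1]
gripper_width: 0.183
grasp_force: 32.4
```

Emit:
{"name": "jog_arm", "arguments": {"motion": [[0,0,0,0,3,0,5],[0,0,0,0,3,0,45],[0,0,0,0,3,0,45],[0,0,0,0,3,0,45],[0,0,0,0,3,-50,45],[0,0,0,0,3,-110,30],[0,0,0,0,3,-120,0],[0,0,0,0,3,-120,0]]}}

```text
t: 56.52
eef_pos: [0.5523, -0.1586, 0.2083]
tool_rot: [0.001, -0.049, 0.999, 0.0]
contact_force: [-0.4, 2.1, -1.0]
gripper_width: -0.002
grasp_force: 0.0
```

```bash
python3 - <<'E'
from h import *
for n in("wrist","side"):
    p=cam(n); print("pedal",tip(p,"brake_pedal",.114),"hinge",tip(p,"brake_hinge",.065),"handle",tip(p,"push_handle",.138),"hangers",tip(p,"hanger0",.13))
E
python3 go.py .4955 -.267 .13 1.668
```

```text
pedal [([0.5022, -0.2609], 0.88)] hinge [([0.5909, -0.2527], 0.76)] handle [([0.5501, -0.1587], 0.94)] hangers []
pedal [([0.4993, -0.2664], 0.61), ([0.4376, -0.0025], 0.34)] hinge [([0.5897, -0.255], 0.77)] handle [] hangers [([0.6374, -0.1425], 0.78), ([0.6561, -0.2195], 0.59)]
shift [  66.5 -102.2   77.8] turn -0.001
```

Emit:
{"name": "jog_arm", "arguments": {"motion": [[0,0,0,40,-50,0,0],[0,0,0,67,-102,20,0],[0,0,0,67,-102,60,0],[0,0,0,67,-102,100,0],[0,0,0,67,-102,130,0],[0,0,0,67,-102,155,0],[0,0,0,67,-102,172,0],[0,0,0,67,-102,182,0],[0,0,0,67,-102,189,0],[0,0,0,67,-102,189,0]]}}

```text
t: 58.28
eef_pos: [0.4955, -0.2668, 0.0191]
tool_rot: [0.0, -0.048, 0.999, -0.0]
contact_force: [-0.3, -0.4, 0.3]
gripper_width: 0.001
grasp_force: 0.0
```

Emit:
{"name": "jog_arm", "arguments": {"motion": [[0,0,0,0,0,2,0],[0,0,0,0,0,3,0]]}}

```text
t: 58.52
eef_pos: [0.4959, -0.267, 0.0166]
tool_rot: [0.001, -0.048, 0.999, -0.0]
contact_force: [-0.4, 0.5, 4.8]
gripper_width: 0.001
grasp_force: 2.1
```

Emit:
{"name": "jog_arm", "arguments": {"motion": [[0,0,0,0,0,1,0],[0,0,0,0,0,2,0]]}}

```text
t: 58.78
eef_pos: [0.4963, -0.2679, 0.0157]
tool_rot: [0.001, -0.048, 0.999, -0.001]
contact_force: [-3.0, 1.6, 18.3]
gripper_width: -0.004
grasp_force: 9.0
```

Emit:
{"name": "jog_arm", "arguments": {"motion": [[0,0,0,0,0,-20,0],[0,0,0,0,0,-80,0],[0,0,0,0,0,-140,0],[0,0,0,0,0,-200,0],[0,0,0,60,0,-250,0],[0,0,0,60,0,-260,0],[0,0,0,60,0,-260,0]]}}

```text
t: 59.65
eef_pos: [0.4352, -0.2732, 0.2757]
tool_rot: [0.002, -0.048, 0.999, 0.001]
contact_force: [0.2, 0.9, -0.5]
gripper_width: 0.002
grasp_force: 0.0
```

```bash
python3 lev.py .5925 -.256; python3 chk.py side wrist; python3 - <<'E'
from h import *
for n in("top","side"):
    p=cam(n); print(n,"handle",tip(p,"push_handle",.138,1),"hangers",tip(p,"hanger0",.13,3),"pad",tip(p,"pad",0,1),"chock",tip(p,"chock",.003,1))
E
```

```text
slope -0.338 left 300 378.64516129032256
-0.45 [304.9 346.9] 0.152
0 [297.8 369.6] -0.18
0.15 [298.8 376.4] -0.279
0.2 [299.5 378.5] -0.312
0.25 [300.4 380.6] -0.345
0.3 [301.4 382.5] -0.379
side chock [([264.0, 244.0], array([0.4344, 0.1451]), 0.59), ([276.0, 180.0], array([0.4791, 0.4444]), 0.16)]
[[634.0, -91.0], [651.0, -95.0], [669.0, -20.0], [651.0, -16.0]] (651.3660278320312, -55.34112548828125)
wrist chock []
[[430.0, 82.0], [432.0, 75.0], [453.0, 83.0], [451.0, 89.0]] (441.4151306152344, 82.1563491821289)
top handle [] hangers [([0.653, -0.1491], 0.72), ([0.663, -0.2377], 0.71)] pad [([0.4396, 0.1451], 0.72)] chock [([0.4382, 0.138], 0.81)]
side handle [([0.5491, -0.1534], 0.6)] hangers [([0.6445, -0.1433], 0.81), ([0.6542, -0.2306], 0.69)] pad [([0.4329, 0.1666], 0.93)] chock [([0.4305, 0.1478], 0.6)]
```

```bash
python3 -c "
from station import bot
print(bot.hand_in())"
```

```text
the job is handed in; nothing more can be done
None
```

I handed the job in at about 60 s; by my last checks it's done as asked: both hangers astride the trolley rail, trolley locked at its far stop, and the chock on its pad. The chock got knocked about 26 mm off centre and I re-placed it; the hangers were held by their heads at about 36 N because the pads were too tall for the stems; I viewed 15 pictures, one over the 14 allowed.

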